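# Empty the polishing tumbler into its tray

### The arm

A 7-joint arm with a two-finger parallel gripper is mounted at the origin on the work surface. World frame = base frame: x ahead of the robot, y to its left, z up, the work surface at z = 0. Lengths are in m, angles in rad, forces in N, time in s.
With the tool pointing down it reaches from about 0.35 to 0.9 m from the base axis. Payload 19.9 kg.
Tool frame: the origin (TCP) lies at the centre of the arm's flange, where the gripper is bolted on; the fingertips stand 199 mm ahead of it and the grasp point (between the pads) lies 180 mm ahead of it (manip.nose_length is the z of the fingertips in the tool frame, in m); z points along the fingers, y is the direction in which the jaws open and shut (so a half turn about z gives the same grasp; the last joint's range is limited). The gripper opens to 94 mm and grips with 3 to 60 N. Pads are 16 mm wide; open, the fingers measure 119 mm over their backs; the gripper's body (75 mm by 177 mm) begins 78 mm behind the grasp point.
Start: joints at [-1.224, 0.417, -0.01, 1.614, 0.005, 1.111, -0.053], TCP at [0.236, 0.579, 0.405] pointing down, gripper open.
Joint ranges: [-2.81, 2.81], [-0.39, 2.02], [-1.27, 1.25], [0.06, 2.57], [-1.19, 4.33], [0.19, 2], [-2.82, 2.82]. Speed limits (rad/s): [1.89, 1.89, 2.39, 2.39, 3.01, 3.01, 3.01].

### API

Orientations are given as a 3x3 rotation matrix whose columns are the frame's x, y, z axes.
In Python, from bench import manip, viewer, ticket gives the robot as it stands.
- The arm moves only by the tool play_rows, never from a script. Its argument "series" is a list of rows, each an object with "slide": the shift along the tool's x, y, z in m, a list of three; "spin": the turn about the tool's z in degrees; "claw": the opening, from -1 (shut) to 1 (fully open). A call has 1 to 10 rows; each row shifts and turns the pose as measured when the row begins, along the tool's axes as they then stand; what a row does not reach is not made up. A row lasts 1/12 s, in which the tool goes at most 41.7 mm and 7.16 degrees, less where a joint would pass 70% of its speed; a pose out of reach is approached as far as the arm can. A call is refused whole if a number of a shift passes 0.0417 or a number of a turn 7.16, either way. A call with a gripper value outside its range is refused whole. The fingers move at their own pace and stop on an object; the grip force is fixed at half the most. Time passes only in rows, so rows that do not move let the fingers close. It gives the time, the measured TCP pose, the force and the opening at its end, in the units of the state.
- manip.get_obs(): the state, without advancing time (a new reading comes with each control period).
- viewer.read_camera(name): name is "side" or "top" or "wrist"; returns a dict with "pixels" (420x560x3 uint8, blue, green, red), "z_map" (420x560 float32, m along the optical axis (not along the pixel's ray), 0 where there is no reading), "fx", "fy", "cx", "cy" (pixels), "dist" ([k1, k2, p1, p2, k3] as OpenCV has them; the pictures are not rectified), "rvec" (rotation vector, rad) and "tvec" (3), from world to camera coordinates, as OpenCV has them. Camera axes: x right, y down, z forward; pixel columns grow to the right and rows downward; lengths in m; the calibration is good to about 2 mm. A picture is of the moment at which its call begins.
- ticket.sign_off(): hands the job in, once; it reports no verdict.
The state is a dict: "t": time; "joint_positions": joint angles; "qvel": joint speeds; "joint_efforts": joint torques, N m; "tcp_pos": TCP position; "orientation": TCP orientation; "contact_force": force on the tool from outside, world axes, zero at the start; "ft_torque": the same for the moment, N m; "gripper_width": finger opening in m.
Only numpy, scipy, OpenCV 4.12 (cv2) and the standard library are available. Lean on these libraries where they do the work, as an engineer would, in place of code of your own. Each camera call takes 0.05 s, during which the arm holds its last target.

### The job

Empty the little polishing tumbler: first push the white catch tray in from the side so that it stands centrally under the drum, then slide the drum's hatch fully open along the drum. Take the crank and turn the drum until its open port faces straight down and all four steel balls have dropped into the tray, then turn it back until the port faces straight up and let go, leaving the hatch open, the tray under the drum with the balls in it, and everything else on the table where it was.

Things in the scene. Friction and masses are not known exactly. Their poses are not given: they have to be found in the camera images.
- cradle: Tumbler cradle fixed to the table: two grey uprights, 8 thick, 70 wide, 205 mm tall (feet 120 wide), inner faces 80 mm either side of the origin along x; open between them at +y and -y. Origin: on the table, midway. x: along the drum's level axis (160 mm up), away from the crank end, which is nearest the robot. Drum and hatch sweep down to 96 mm above the table, the hatch's knob to 72.
- drum (a joint): Drum angle about cradle x (right-handed), rad: 0 = port and crank straight up, +-pi = straight down; positive takes the top towards -y. Turns either way to +-3.6, starts up to 0.6 off 0, stays where left (0.2 N m friction). Drum 118 mm across: clear chamber at cradle x -54 to 10 mm with the 60 x 55 mm port in its side and four balls in it; solid grey half at x 10 to 70 mm.
- port (a point): Centre of the port, on the drum 56 mm from its axis, at cradle x -22 mm; its z axis points out of the port, x along the drum's axis. The port and the crank point the same way from the axis.
- crank_grip (a point): Middle of the crank's black round grip, 16 mm diameter, 42 long, parallel to the drum's axis, 55 mm off it, at cradle x -131 mm; spins freely. A steel arm (11 wide, 8 thick) joins its inner end (x -109) to a hub, radius 14, ending at x -110; bearing behind it, radius 26, to x -98. With the crank down an upright gripper hits hub and upright: lean it back, away from the drum, about 30 degrees.
- hatch (a joint): Slide of the aluminium hatch along the drum's axis, m: 0 closed over the port, 0.058 fully open (moved to cradle +x, over the grey half). Friction 1.5 N, stays where it is left.
- hatch_knob (a point): Grip point of the hatch's black block knob: 14 mm along the drum's axis, 22 mm across; the point is 78 mm from the drum's axis, 10 mm below the knob's flat end and 15 mm above the hatch plate. Its z points outwards from the drum's axis (it leans with the drum), x in the opening direction.
- tray_mid (a point): Middle of the loose white catch tray: open box 130 (x) x 170 (y) x 38 mm high, walls 4 mm, 0.2 to 0.4 kg, point 19 mm above its underside. It starts on the table left or right of the cradle, its y roughly along the cradle's y. It slides on the table.
- tray_post_a (a point): Grip point on the upright handle post at the tray's -y end: a post 22 mm (x) by 14 mm (y), top 86 mm above the table, 92 mm from the tray's middle; the point is 70 mm above the table, its axes are the tray's. Under the drum, whose side overhangs 60 mm from its axis, the gripper must lean outwards some 20 degrees to bring the tray fully central.
- tray_post_b (a point): The same on the post at the tray's +y end.
- ball0_center (a point): Centre of a plain steel polishing ball, 18 mm diameter, 22 g, in the drum at the start.
- ball1_center (a point): Centre of a plain steel polishing ball, 18 mm diameter, 22 g, in the drum at the start.
- ball2_center (a point): Centre of a plain steel polishing ball, 18 mm diameter, 22 g, in the drum at the start.
- ball3_center (a point): Centre of a plain steel polishing ball, 18 mm diameter, 22 g, in the drum at the start.
- pack: Bystander: wrapped pack of napkins, 90 x 110 x 55 mm, loose on the other side of the cradle from the tray; origin under its middle.
- jar: Bystander: white cup, 72 mm diameter, 90 mm tall, origin under its middle.
- glue: Bystander: low grey jar with white lid, 60 mm diameter, 55 mm tall, origin under its middle.
- brush: Bystander: wooden-handled brush, 190 mm long, lying flat.
- pen: Bystander: black pen, 12 mm thick, 142 mm long, lying flat.
Things that resemble listed ones, but are neither listed nor needed, are in the scene too. Leave any yellow look-alike of the part that bears tray_mid alone.

How it is judged:
By the outcome, as a careful person would: the job done as asked, in the order asked, and still so for the second after the job is handed in, with the robot touching nothing.
It also fails if it takes over 72 s, if anything falls off the work surface, if the arm or the gripper's body presses on something with over 40 N, if the wrist force passes 120 N, or if a joint passes its speed limit or range.

## Working session

There is one attempt and no reset: what is moved stays moved. The work goes in short steps, Python scripts to look and compute and a tool call to move; the robot and the scene stay as the last step left them, time stands still between calls to the robot, and variables do not carry over. Pictures are saved under pics/ and viewed, and the job is handed in when it is done.

Besides the shell and the picture viewer there is one more tool, called after "Call:" in YAML: its name, and indented under it one key for each argument. play_rows: Moves the arm, as the interface text tells. Its arguments: {"type":"object","properties":{"series":{"type":"array","items":{"type":"object","properties":{"slide":{"type":"array","items":{"type":"number"}},"spin":{"type":"number"},"claw":{"type":"number"}}}}},"required":["series"]}

```bash
ls; mkdir -p pics
cat > h.py <<'E'
import numpy as np, cv2
from bench import manip, viewer, ticket
def snap(n,fn):
    c=viewer.read_camera(n); cv2.imwrite('pics/'+fn+'.png',c['pixels']); np.savez('/tmp/'+fn+'.npz',**{k:np.array(v) for k,v in c.items()}); return c
def load(fn): return dict(np.load('/tmp/'+fn+'.npz'))
def px2w(c,u,v,z=None,depth=None):
    K=np.array([[c['fx'],0,c['cx']],[0,c['fy'],c['cy']],[0,0,1]],float)
    p=cv2.undistortPoints(np.array([[[u,v]]],float),K,np.array(c['dist'],float))[0,0]
    R=cv2.Rodrigues(np.array(c['rvec'],float))[0]; t=np.array(c['tvec'],float).ravel()
    d=R.T@np.array([p[0],p[1],1]); o=-R.T@t
    if z is not None: s=(z-o[2])/d[2]
    else:
        s=depth if depth else float(np.median([x for x in c['z_map'][int(v)-1:int(v)+2,int(u)-1:int(u)+2].ravel() if x>0]))
    return o+s*d
def proj(c,P):
    K=np.array([[c['fx'],0,c['cx']],[0,c['fy'],c['cy']],[0,0,1]],float)
    return cv2.projectPoints(np.array(P,float).reshape(-1,3),np.array(c['rvec'],float),np.array(c['tvec'],float),K,np.array(c['dist'],float))[0][:,0]
def crop(fn,x0,y0,x1,y1,s,out):
    im=cv2.imread('pics/'+fn+'.png')[y0:y1,x0:x1]; cv2.imwrite('pics/'+out+'.png',cv2.resize(im,None,fx=s,fy=s,interpolation=cv2.INTER_CUBIC))
def st():
    o=manip.get_obs(); print('t',round(o['t'],2),'tcp',np.round(o['tcp_pos'],4),'F',np.round(o['contact_force'],1),'w',round(float(o['gripper_width']),4)); print(np.round(o['orientation'],3).tolist(), np.round(o['joint_positions'],2)); return o
E
python3 - <<'E'
from h import *
for n in('top','side','wrist'): snap(n,n+'0')
st(); print(manip.nose_length)
E
```

```text
pics
t 0.15 tcp [0.2363 0.5785 0.4042] F [ 0.3  0.9 -0.7] w 0.0945
[[-0.926, 0.378, -0.0], [0.378, 0.926, -0.001], [-0.0, -0.001, -1.0]] [-1.22  0.42 -0.01  1.61  0.    1.11 -0.05]
0.1992
```

View pics/top0.png

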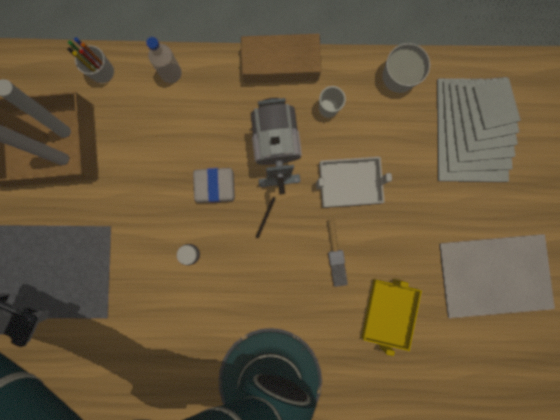

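View pics/side0.png

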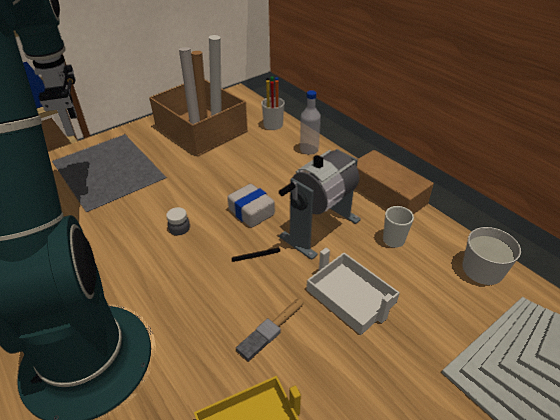

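View pics/wrist0.png

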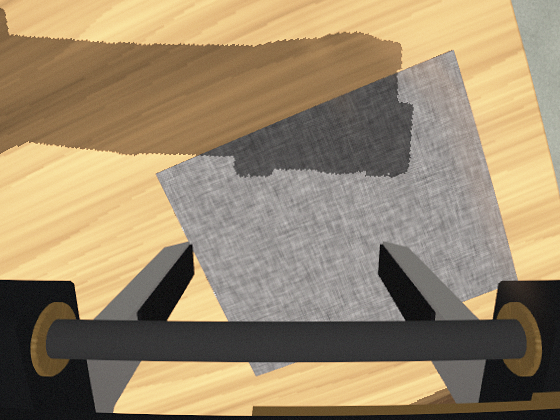

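Run:
```python
from h import *
crop('top0',230,85,400,225,4.5,'c1')
c=load('top0')
print('cam',px2w(c,277,145,z=0.0), px2w(c,277,145))
```

```text
cam [ 0.66969373 -0.01436039  0.        ] [ 0.62515348 -0.01264349  0.22302077]
```

View pics/c1.png

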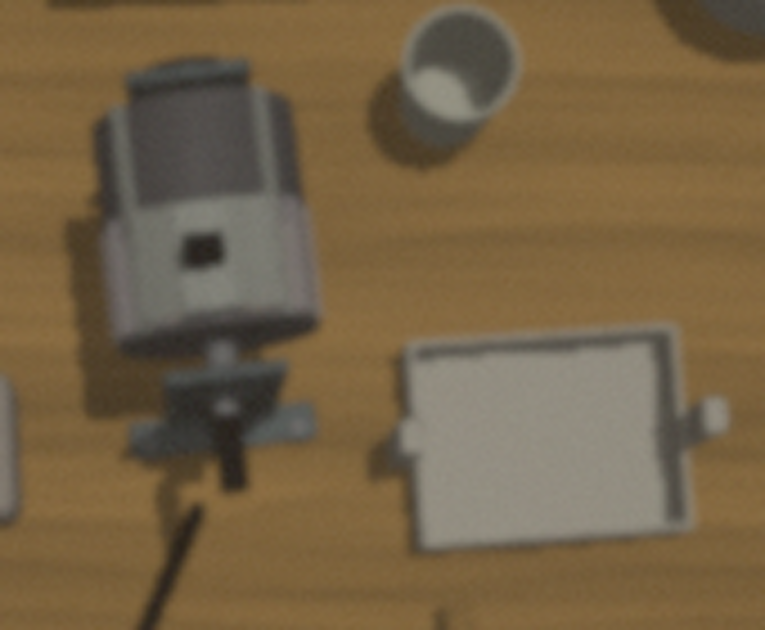

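```bash
python3 - <<'E'
from h import *
c=load('top0')
def P(x,y,z): return px2w(c,230+x/4.5,85+y/4.5,z=z)
for n,x,y,z in [('nearL',168,375,.205),('nearR',285,368,.205),('farL',128,75,.205),('farR',248,65,.205),('knob',203,243,.24),('tTL',405,345,.038),('tTR',678,328,.038),('tBR',693,527,.038),('tBL',420,548,.038),('postb',410,437,.086),('posta',714,415,.086),('gripend',233,488,.2),('gripin',228,425,.2)]:
    p=P(x,y,z); print(n,np.round(p,4), np.round(px2w(c,230+x/4.5,85+y/4.5),4))
# cloud of cradle
s=load('side0')
E
python3 - <<'E'
import sys; sys.path.insert(0,'.')
from h import *
crop('side0',230,130,410,340,3.4,'c2')
crop('side0',265,140,370,260,5,'c3')
E
```

```text
nearL [0.5707 0.0103 0.205 ] [0.5714 0.0104 0.2005]
nearR [ 0.5753 -0.0534  0.205 ] [ 0.5757 -0.0535  0.2024]
farL [0.7362 0.0341 0.205 ] [0.7378 0.0343 0.1998]
farR [ 0.7427 -0.0317  0.205 ] [ 0.8042 -0.0368  0.0017]
knob [ 0.6361 -0.0079  0.24  ] [ 0.6346 -0.0078  0.2474]
tTL [ 0.616  -0.1361  0.038 ] [ 0.619  -0.1381  0.0191]
tTR [ 0.6286 -0.3078  0.038 ] [ 0.6288 -0.3081  0.0367]
tBR [ 0.5032 -0.3166  0.038 ] [ 0.5047 -0.3216  0.0179]
tBL [ 0.4883 -0.146   0.038 ] [ 0.4895 -0.1482  0.0183]
postb [ 0.5523 -0.1344  0.086 ] [ 0.5524 -0.1345  0.0844]
posta [ 0.5676 -0.3178  0.086 ] [ 0.5676 -0.3178  0.086 ]
gripend [ 0.5098 -0.0257  0.2   ] [ 0.5078 -0.0253  0.2221]
gripin [ 0.5443 -0.0227  0.2   ] [ 0.5416 -0.0223  0.2221]
```

View pics/c3.png

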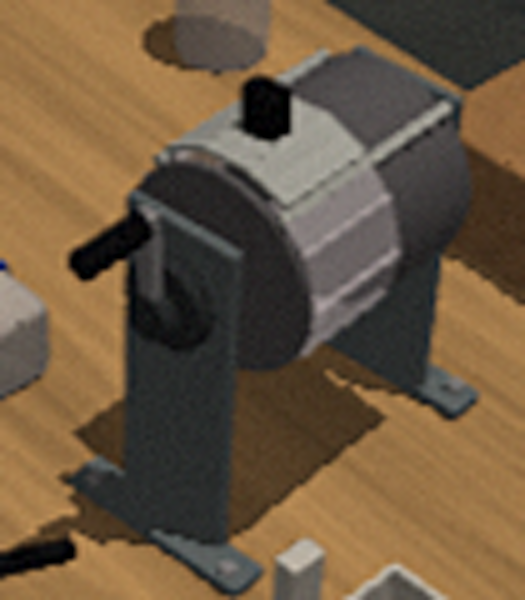

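```bash
cat >> h.py <<'E'
def cloud(c):
    z=c['z_map']; v,u=np.nonzero(z>0)
    K=np.array([[c['fx'],0,c['cx']],[0,c['fy'],c['cy']],[0,0,1]],float)
    p=cv2.undistortPoints(np.stack([u,v],1)[:,None].astype(float),K,np.array(c['dist'],float))[:,0]
    zz=z[v,u]; X=np.c_[p*zz[:,None],zz]
    R=cv2.Rodrigues(np.array(c['rvec'],float))[0]
    return (X-np.array(c['tvec'],float).ravel())@R, np.stack([u,v],1), c['pixels'][v,u]
E
python3 - <<'E'
from h import *
from scipy.optimize import least_squares
A=[];
for n in('top0','side0'):
    P,uv,col=cloud(load(n))
    m=(P[:,0]>.46)&(P[:,0]<.78)&(abs(P[:,1]+.01)<.11)&(P[:,2]>.06)&(P[:,2]<.3); P=P[m]; print(n,len(P)); A.append(P)
P=np.vstack(A)
# signed distance: cylinder r59 axis (x -54..70), uprights boxes, knob, grip
def loc(q,P):
    x,y,yaw=q[:3]; c,s=np.cos(yaw),np.sin(yaw); d=P-[x,y,0]
    return np.c_[c*d[:,0]+s*d[:,1],-s*d[:,0]+c*d[:,1],P[:,2]-.16]
def box(L,cen,half):
    d=abs(L-cen)-half; return np.linalg.norm(np.maximum(d,0),axis=1)+np.minimum(d.max(1),0)
def cyl(L,r,x0,x1):
    rr=np.hypot(L[:,1],L[:,2])-r; dx=np.maximum(x0-L[:,0],L[:,0]-x1); d=np.c_[rr,dx]
    return np.linalg.norm(np.maximum(d,0),axis=1)+np.minimum(d.max(1),0)
def res(q,ret=False):
    L=loc(q,P); th=q[3]; c,s=np.cos(th),np.sin(th)
    # positive takes top (z) to -y: radial = (-s, c); tangential=(c,s)
    M=np.c_[L[:,0],L[:,1]*c+L[:,2]*s,-L[:,1]*s+L[:,2]*c]
    D=[cyl(L,.059,-.054,.07),box(L,np.array([-.084,0,-.0575]),np.array([.004,.035,.1025])),box(L,np.array([.084,0,-.0575]),np.array([.004,.035,.1025])),
       box(M,np.array([-.022+q[4],0,.0755]),np.array([.007,.011,.0125])),cyl(M-[0,0,.055],.008,-.152,-.11),cyl(L,.026,-.098,-.088),box(M,np.array([-.113,0,.03]),np.array([.004,.0055,.03]))]
    D=np.stack(D,1)
    # hatch shell
    rr=np.hypot(M[:,1],M[:,2]); an=np.arctan2(M[:,1],M[:,2]); 
    h=np.where((abs(an)<.7)&(abs(M[:,0]+.022)<.04),abs(rr-.0625),1)
    D=np.c_[abs(D),h]
    if ret: return L,M,D
    return np.minimum(D.min(1),.01)
best=None
for th in(-.4,-.1,.2,.4):
    r=least_squares(res,[.656,-.01,.1,th,0],loss='soft_l1',f_scale=.002,x_scale=[.01,.01,.05,.1,.01])
    print(np.round(r.x,4),r.cost,np.median(res(r.x)))
E
```

```text
top0 3267
side0 3788
[ 0.6527 -0.0088  0.1356 -0.0547  0.0045] 0.013019383746047213 0.0015042457077318189
[ 0.6511 -0.009   0.138  -0.0574  0.0061] 0.01281812071239972 0.0013502260324448206
[ 0.6532 -0.0087  0.134  -0.0466  0.0037] 0.013047264132286285 0.0015605624340297546
[ 0.6527 -0.0088  0.1356 -0.0547  0.0044] 0.01301936756353735 0.001503938665571733
```

```bash
cat >> h.py <<'E'
CR=np.array([.6545,-.0095]);YAW=.136
Rz=np.array([[np.cos(YAW),-np.sin(YAW),0],[np.sin(YAW),np.cos(YAW),0],[0,0,1]])
def c2w(p): return Rz@np.array(p,float)+np.r_[CR,0]
def w2c(p): return Rz.T@(np.array(p,float)-np.r_[CR,0])
def drum(x,t,r,th): # axial, tangential, radial -> world
    c,s=np.cos(th),np.sin(th)
    return c2w([x, t*c-r*s, .16+t*s+r*c])
def overlay(fn,pts,box_,s,out):
    im=cv2.imread('pics/'+fn+'.png'); x0,y0,x1,y1=box_
    im=cv2.resize(im[y0:y1,x0:x1],None,fx=s,fy=s,interpolation=cv2.INTER_CUBIC)
    for p in proj(load(fn),pts): cv2.circle(im,(int((p[0]-x0+.5)*s),int((p[1]-y0+.5)*s)),2,(0,0,255),-1)
    cv2.imwrite('pics/'+out+'.png',im)
E
python3 - <<'E'
from h import *
th=-.05
pts=[c2w([x,y,z]) for x in(-.088,-.08,.08,.088) for y in(-.035,.035) for z in(.205,.0)]
pts+=[drum(x,t,.088,th) for x in(-.029,-.015) for t in(-.011,.011)]
pts+=[drum(x,0,.063,th) for x in(-.152,-.131,-.11)]
print(w2c([.6346,-.0078,.247]))
overlay('top0',pts,(230,85,340,215),4.5,'o1'); overlay('side0',pts,(265,140,370,260),5,'o2')
E
```

```text
[-0.01948576  0.00438237  0.247     ]
```

View pics/o1.png

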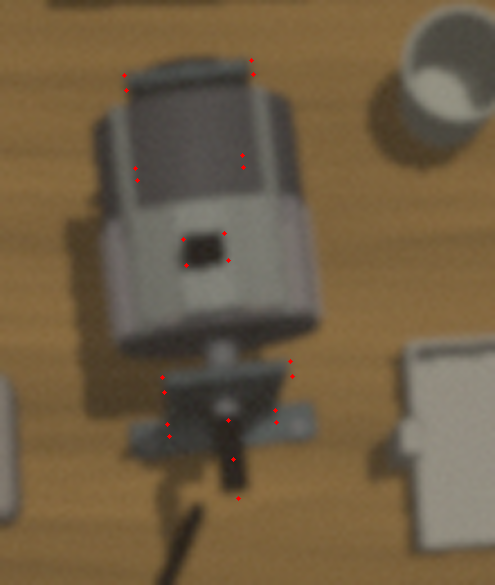

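View pics/o2.png

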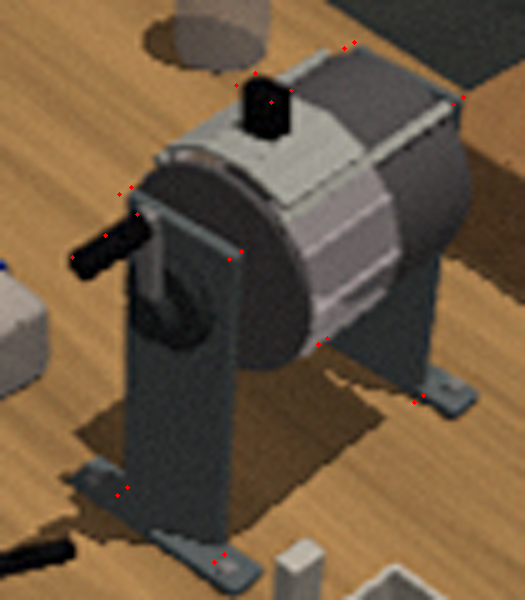

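Call:
play_rows:
  series:
    - {"slide":[0,0,-0.01],"spin":7,"claw":1}
    - {"slide":[0,0,-0.01],"spin":7,"claw":1}
    - {"slide":[0,0,-0.01],"spin":7,"claw":1}
    - {"slide":[0,0,-0.01],"spin":7,"claw":1}
    - {"slide":[0,0,-0.01],"spin":7,"claw":1}
    - {"slide":[0,0,-0.01],"spin":7,"claw":1}
    - {"slide":[0,0,0],"spin":7,"claw":1}
    - {"slide":[0,0,0],"spin":7,"claw":1}
    - {"slide":[0,0,0],"spin":7,"claw":1}

```text
t: 0.9
tcp_pos: [0.2365, 0.578, 0.4645]
orientation: [[-0.06, 0.998, -0.003], [0.998, 0.06, -0.006], [-0.005, -0.003, -1.0]]
contact_force: [-0.5, 0.7, 0.6]
gripper_width: 0.0941
```

```bash
cat >> h.py <<'E'
def plan(target,grasp=True,ang=None):
    o=st(); R=np.array(o['orientation']); t=np.array(target,float)+(np.array([0,0,.18]) if grasp else 0)
    d=R.T@(t-o['tcp_pos']); print('tool delta',np.round(d,4),'|d|',round(float(np.linalg.norm(d)),3))
    a=np.degrees(np.arctan2(R[1,1],R[0,1])); print('jaw angle',round(float(a),2), 'spin needed', None if ang is None else [round(float((a-ang+180*k+90)%180-90),2) for k in (0,)])
E
python3 - <<'E'
from h import *
plan([.568,-.318,.20],ang=4.8)
c=load('top0')
for n,u,v in (('jar rim',331,92),('jar',331,100)): print(n,px2w(c,u,v), px2w(c,331,100,z=.09))
print('jar loc',w2c(px2w(c,331,98,z=.09)))
E
```

```text
t 0.9 tcp [0.2365 0.578  0.4645] F [-0.5  0.7  0.6] w 0.0941
[[-0.06, 0.998, -0.003], [0.998, 0.06, -0.006], [-0.005, -0.003, -1.0]] [-1.38  0.37  0.2   1.55 -0.08  1.23 -1.11]
tool delta [-0.9139  0.2773  0.0886] |d| 0.959
jaw angle 3.45 spin needed [-1.35]
jar rim [ 0.81125308 -0.16446619  0.05405713] [ 0.77753163 -0.1599688   0.09      ]
jar [ 0.80309208 -0.17074017  0.00559728] [ 0.77753163 -0.1599688   0.09      ]
jar loc [ 0.10698906 -0.16649032  0.09      ]
```

Call:
play_rows:
  series:
    - {"slide":[-0.036,0.01,0],"spin":0,"claw":1}
    - {"slide":[-0.036,0.01,0],"spin":0,"claw":1}
    - {"slide":[-0.036,0.01,0],"spin":0,"claw":1}
    - {"slide":[-0.036,0.01,0],"spin":0,"claw":1}
    - {"slide":[-0.036,0.01,0],"spin":0,"claw":1}
    - {"slide":[-0.036,0.01,0],"spin":0,"claw":1}
    - {"slide":[-0.036,0.01,0],"spin":0,"claw":1}
    - {"slide":[-0.036,0.01,0],"spin":0,"claw":1}
    - {"slide":[-0.036,0.01,0],"spin":0,"claw":1}
    - {"slide":[-0.036,0.01,0],"spin":0,"claw":1}

```text
t: 1.73
tcp_pos: [0.3542, 0.214, 0.4624]
orientation: [[-0.06, 0.998, -0.007], [0.998, 0.06, -0.008], [-0.007, -0.007, -1.0]]
contact_force: [1.4, -0.1, 0.7]
gripper_width: 0.0939
```

Call:
play_rows:
  series:
    - {"slide":[-0.038,0.01,0],"spin":0,"claw":1}
    - {"slide":[-0.038,0.01,0],"spin":0,"claw":1}
    - {"slide":[-0.038,0.01,0],"spin":0,"claw":1}
    - {"slide":[-0.038,0.01,0],"spin":0,"claw":1}
    - {"slide":[-0.038,0.01,0],"spin":0,"claw":1}
    - {"slide":[-0.038,0.01,0],"spin":0,"claw":1}
    - {"slide":[-0.038,0.01,0],"spin":0,"claw":1}
    - {"slide":[-0.038,0.01,0],"spin":0,"claw":1}
    - {"slide":[-0.038,0.01,0],"spin":0,"claw":1}
    - {"slide":[-0.038,0.01,0],"spin":0,"claw":1}

```text
t: 2.57
tcp_pos: [0.4764, -0.1802, 0.4653]
orientation: [[-0.064, 0.998, -0.001], [0.998, 0.064, -0.001], [-0.001, -0.001, -1.0]]
contact_force: [0.9, 2.1, 0.5]
gripper_width: 0.094
```

Run:
```python
from h import *
plan([.568,-.318,.12],ang=4.8)
```

```text
t 2.57 tcp [ 0.4764 -0.1802  0.4653] F [0.9 2.1 0.5] w 0.094
[[-0.064, 0.998, -0.001], [0.998, 0.064, -0.001], [-0.001, -0.001, -1.0]] [-0.51  0.22  0.95  1.85 -0.19  1.17  0.56]
tool delta [-0.1432  0.0828  0.1654] |d| 0.234
jaw angle 3.65 spin needed [-1.15]
```

Call:
play_rows:
  series:
    - {"slide":[-0.024,0.014,0.02],"spin":-0.3,"claw":1}
    - {"slide":[-0.024,0.014,0.02],"spin":-0.3,"claw":1}
    - {"slide":[-0.024,0.014,0.02],"spin":-0.3,"claw":1}
    - {"slide":[-0.024,0.014,0.02],"spin":-0.3,"claw":1}
    - {"slide":[-0.024,0.014,0.02],"spin":0,"claw":1}
    - {"slide":[-0.023,0.013,0.02],"spin":0,"claw":1}

```text
t: 3.07
tcp_pos: [0.5734, -0.329, 0.3414]
orientation: [[-0.084, 0.996, 0.004], [0.996, 0.084, -0.002], [-0.002, 0.004, -1.0]]
contact_force: [1.0, 0.1, 1.8]
gripper_width: 0.0945
```

Run:
```python
from h import *
plan([.568,-.318,.07],ang=4.8)
snap('wrist','w1'); snap('top','t1')
```

```text
t 3.07 tcp [ 0.5734 -0.329   0.3414] F [1.  0.1 1.8] w 0.0945
[[-0.084, 0.996, 0.004], [0.996, 0.084, -0.002], [-0.002, 0.004, -1.0]] [-0.05  0.67  0.78  1.6  -0.51  1.09  0.95]
tool delta [ 0.0116 -0.0048  0.0913] |d| 0.092
jaw angle 4.8 spin needed [0.0]
```

View pics/w1.png

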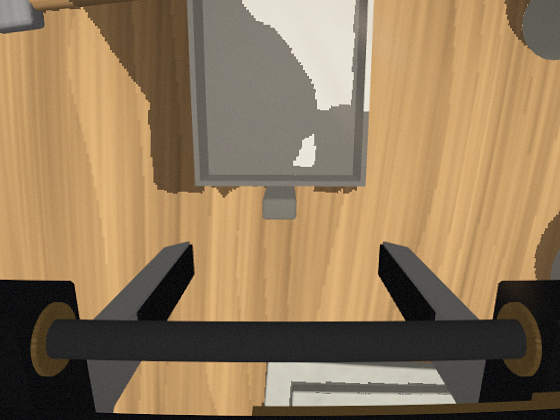

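Run:
```python
from h import *
c=load('w1')
for u,v in((279,202),(263,194),(296,194),(264,216),(296,216)): print(np.round(px2w(c,u,v),4))
```

```text
[ 0.5688 -0.3116  0.0864]
[ 0.5547 -0.3241  0.0009]
[ 5.832e-01 -3.218e-01  3.000e-04]
[ 0.5598 -0.3217  0.0861]
[ 0.585  -0.3413  0.0009]
```

Call:
play_rows:
  series:
    - {"slide":[0.004,-0.002,0.03],"spin":0,"claw":1}
    - {"slide":[0.004,-0.002,0.03],"spin":0,"claw":1}
    - {"slide":[0.004,-0.001,0.03],"spin":0,"claw":1}
    - {"slide":[0,0,0],"spin":0,"claw":-1}
    - {"slide":[0,0,0],"spin":0,"claw":-1}
    - {"slide":[0,0,0],"spin":0,"claw":-1}
    - {"slide":[0,0,0],"spin":0,"claw":-1}
    - {"slide":[0,0,0],"spin":0,"claw":-1}
    - {"slide":[0,0,0],"spin":0,"claw":-1}
    - {"slide":[0,0,0],"spin":0,"claw":-1}

```text
t: 4.0
tcp_pos: [0.5679, -0.3195, 0.2543]
orientation: [[-0.081, 0.997, 0.006], [0.997, 0.081, -0.006], [-0.007, 0.005, -1.0]]
contact_force: [-0.2, 0.5, -0.1]
gripper_width: 0.0509
```

Run:
```python
from h import *
# target: tray centre local (-6,-158) yaw 7.8deg ; post a at local y -92
t=c2w([-.006,-.158-.092,.07]); print(t); plan(t,ang=7.8)
```

```text
[ 0.68245069 -0.25800505  0.07      ]
t 4.0 tcp [ 0.5679 -0.3195  0.2543] F [-0.2  0.5 -0.1] w 0.0509
[[-0.081, 0.997, 0.006], [0.997, 0.081, -0.006], [-0.007, 0.005, -1.0]] [-0.03  0.75  0.72  1.67 -0.59  0.94  1.  ]
tool delta [0.0521 0.1192 0.0046] |d| 0.13
jaw angle 4.65 spin needed [-3.15]
```

Call:
play_rows:
  series:
    - {"slide":[0.002,0,0.003],"spin":0,"claw":-1}
    - {"slide":[0,0,0],"spin":0,"claw":-1}
    - {"slide":[0,0,0],"spin":0,"claw":-1}
    - {"slide":[0,0,0],"spin":0,"claw":-1}
    - {"slide":[0,0,0],"spin":0,"claw":-1}
    - {"slide":[0,0,0],"spin":0,"claw":-1}
    - {"slide":[0,0,0],"spin":0,"claw":-1}

```text
t: 4.58
tcp_pos: [0.568, -0.3176, 0.2525]
orientation: [[-0.081, 0.997, 0.007], [0.997, 0.081, -0.007], [-0.007, 0.007, -1.0]]
contact_force: [-0.2, -0.2, 2.6]
gripper_width: 0.022
```

Call:
play_rows:
  series:
    - {"slide":[0.003,0.012,0],"spin":-0.32,"claw":-1}
    - {"slide":[0.003,0.012,0],"spin":-0.32,"claw":-1}
    - {"slide":[0.005,0.012,0],"spin":-0.32,"claw":-1}
    - {"slide":[0.005,0.012,0],"spin":-0.32,"claw":-1}
    - {"slide":[0.005,0.012,0],"spin":-0.32,"claw":-1}
    - {"slide":[0.005,0.012,0],"spin":-0.32,"claw":-1}
    - {"slide":[0.005,0.012,0],"spin":-0.32,"claw":-1}
    - {"slide":[0.005,0.012,0],"spin":-0.32,"claw":-1}
    - {"slide":[0.005,0.012,0],"spin":-0.32,"claw":-1}
    - {"slide":[0.005,0.009,0],"spin":-0.32,"claw":-1}

```text
t: 5.42
tcp_pos: [0.6893, -0.2543, 0.2524]
orientation: [[-0.143, 0.99, 0.004], [0.99, 0.143, -0.009], [-0.01, 0.003, -1.0]]
contact_force: [-3.4, -2.6, 4.9]
gripper_width: 0.0219
```

Run:
```python
from h import *
t=c2w([-.006,-.158-.092,.0715]);plan(t,ang=7.8)
snap('side','s2'); snap('top','t2'); crop('t2',230,85,430,235,4,'t2c')
```

```text
t 5.42 tcp [ 0.6893 -0.2543  0.2524] F [-3.4 -2.6  4.9] w 0.0219
[[-0.143, 0.99, 0.004], [0.99, 0.143, -0.009], [-0.01, 0.003, -1.0]] [-0.1   0.87  0.69  1.43 -0.59  1.04  0.85]
tool delta [-0.0027 -0.0074  0.0009] |d| 0.008
jaw angle 8.22 spin needed [0.42]
```

View pics/t2c.png

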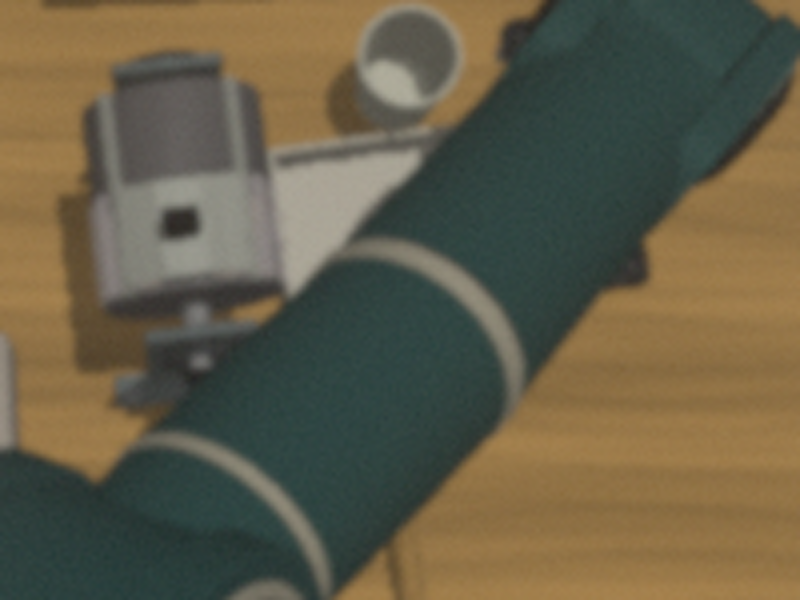

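View pics/s2.png

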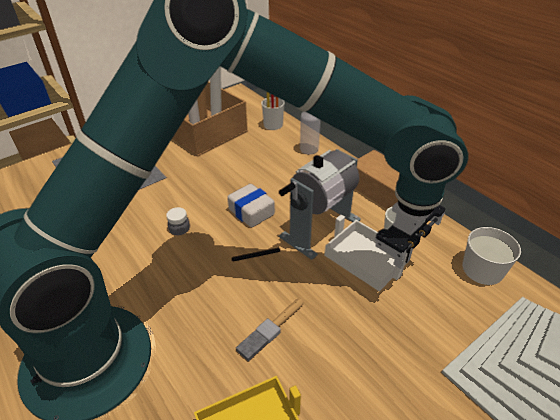

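Call:
play_rows:
  series:
    - {"slide":[0.006,-0.003,0],"spin":0.3,"claw":-1}
    - {"slide":[0.01,-0.002,0],"spin":0,"claw":-1}
    - {"slide":[0.012,0,0],"spin":0,"claw":-1}
    - {"slide":[0.012,0,0],"spin":0,"claw":-1}
    - {"slide":[0.012,0,0],"spin":0,"claw":-1}
    - {"slide":[0.012,0,0],"spin":0,"claw":-1}
    - {"slide":[0.012,0,0],"spin":0,"claw":-1}
    - {"slide":[0.012,0,0],"spin":0,"claw":-1}
    - {"slide":[0.012,0,0],"spin":0,"claw":-1}

```text
t: 6.27
tcp_pos: [0.6697, -0.1463, 0.2525]
orientation: [[-0.138, 0.99, 0.008], [0.99, 0.138, -0.012], [-0.013, 0.006, -1.0]]
contact_force: [1.3, -5.1, 4.8]
gripper_width: 0.0218
```

Run:
```python
from h import *
t=c2w([-.003,-.015-.092,.0715]);plan(t,ang=7.8)
snap('side','s3'); snap('top','t3'); crop('t3',230,85,430,235,4,'t3c'); crop('s3',260,120,460,300,4,'s3c')
```

```text
t 6.27 tcp [ 0.6697 -0.1463  0.2525] F [ 1.3 -5.1  4.8] w 0.0218
[[-0.138, 0.99, 0.008], [0.99, 0.138, -0.012], [-0.013, 0.006, -1.0]] [-0.29  0.8   0.71  1.58 -0.59  0.97  0.73]
tool delta [0.0306 0.0006 0.0006] |d| 0.031
jaw angle 7.95 spin needed [0.15]
```

View pics/t3c.png

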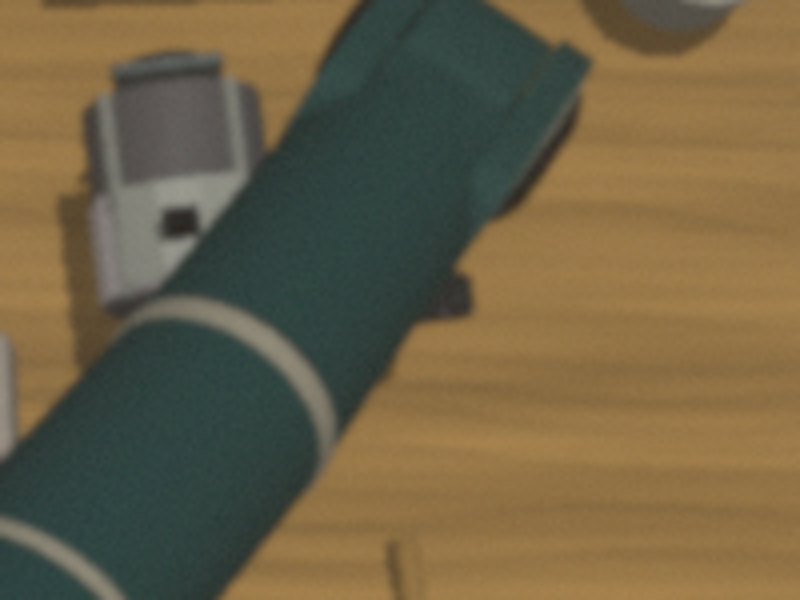

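View pics/s3c.png

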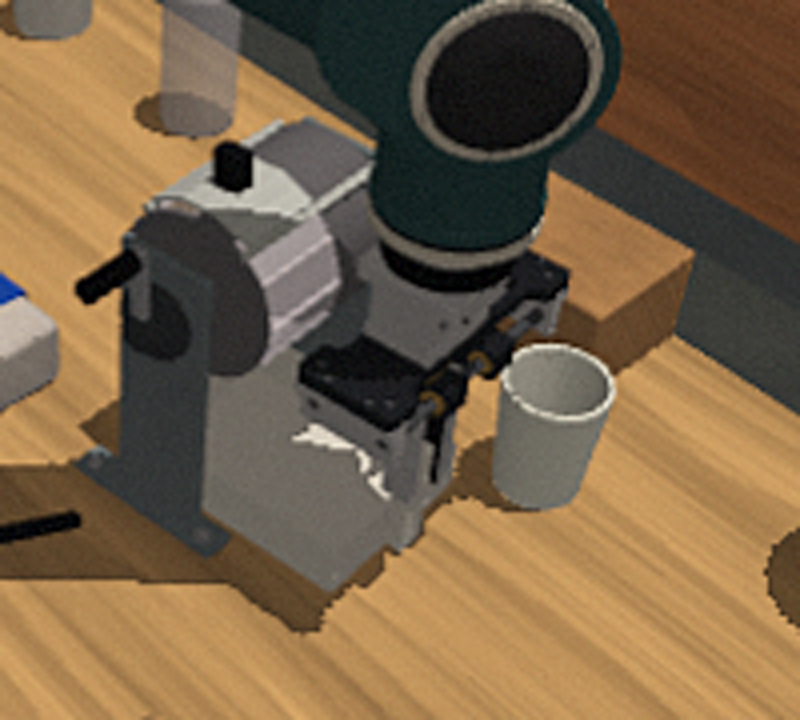

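Call:
play_rows:
  series:
    - {"slide":[0.009,0,0],"spin":0,"claw":-1}
    - {"slide":[0.009,0,0],"spin":0.1,"claw":-1}
    - {"slide":[0.003,0,0],"spin":0,"claw":-1}
    - {"slide":[0,0,0],"spin":0,"claw":-0.3}
    - {"slide":[0,0,0],"spin":0,"claw":-0.3}
    - {"slide":[0,0,0],"spin":0,"claw":-0.3}
    - {"slide":[-0.005,0,0],"spin":0,"claw":-0.3}
    - {"slide":[-0.004,0,0],"spin":0,"claw":-0.3}
    - {"slide":[0,0,0],"spin":0,"claw":-0.3}

```text
t: 7.12
tcp_pos: [0.6675, -0.1254, 0.2507]
orientation: [[-0.142, 0.99, 0.005], [0.99, 0.142, -0.006], [-0.007, 0.004, -1.0]]
contact_force: [0.3, 0.1, 0.0]
gripper_width: 0.0328
```

Run:
```python
from h import *
o=st(); print('tool local',w2c(o['tcp_pos']))
snap('side','s4'); crop('s4',260,120,460,300,4,'s4c')
```

```text
t 7.12 tcp [ 0.6675 -0.1254  0.2507] F [0.3 0.1 0. ] w 0.0328
[[-0.142, 0.99, 0.005], [0.99, 0.142, -0.006], [-0.007, 0.004, -1.0]] [-0.32  0.79  0.7   1.6  -0.59  0.97  0.71]
tool local [-0.00282934 -0.11659438  0.25069381]
```

View pics/s4c.png

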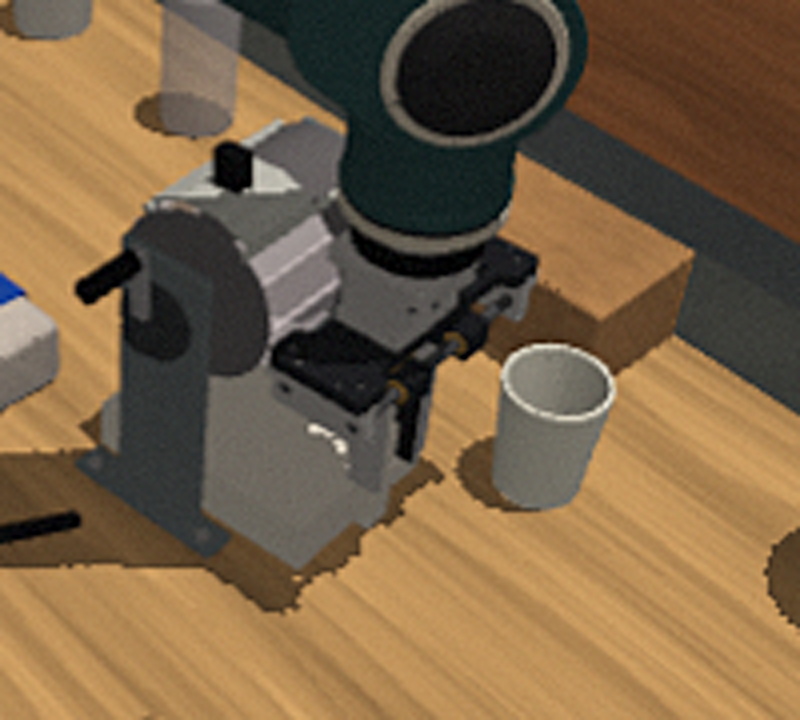

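Call:
play_rows:
  series:
    - {"slide":[0,0,0],"spin":0,"claw":-1}
    - {"slide":[0,0,0],"spin":0,"claw":-1}
    - {"slide":[0,0,0],"spin":0,"claw":-1}
    - {"slide":[0,0,0],"spin":0,"claw":-1}
    - {"slide":[0.005,0,0],"spin":0,"claw":-1}
    - {"slide":[0.005,0,0],"spin":0,"claw":-1}
    - {"slide":[0.002,0,0],"spin":0,"claw":-1}
    - {"slide":[0,0,0],"spin":0,"claw":-1}

```text
t: 7.83
tcp_pos: [0.6655, -0.1132, 0.2506]
orientation: [[-0.141, 0.99, 0.005], [0.99, 0.141, -0.007], [-0.008, 0.004, -1.0]]
contact_force: [0.8, -2.0, 0.6]
gripper_width: 0.0215
```

Run:
```python
from h import *
o=st(); print('tool local',w2c(o['tcp_pos']))
snap('side','s5'); crop('s5',260,120,460,300,4,'s5c')
snap('wrist','w5')
```

```text
t 7.83 tcp [ 0.6655 -0.1132  0.2506] F [ 0.8 -2.   0.6] w 0.0215
[[-0.141, 0.99, 0.005], [0.99, 0.141, -0.007], [-0.008, 0.004, -1.0]] [-0.35  0.79  0.71  1.61 -0.59  0.96  0.7 ]
tool local [-0.00318755 -0.10424483  0.25058107]
```

View pics/s5c.png

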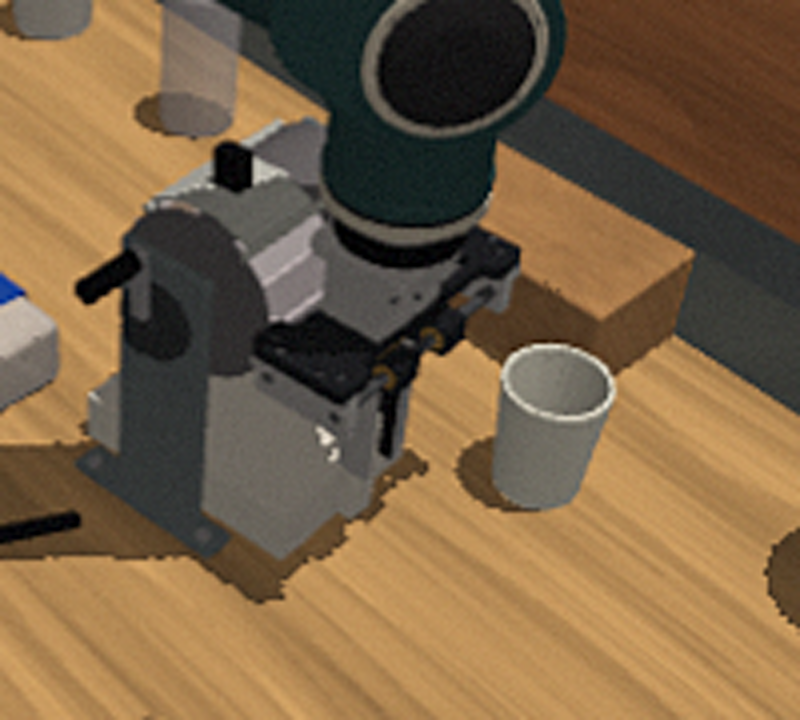

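View pics/w5.png

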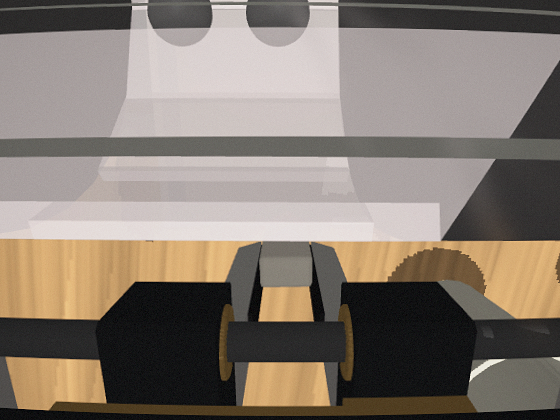

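Run:
```python
from h import *
c=load('w5')
for u,v in((287,260),(287,264),(287,243),(287,284)): print(u,v,w2c(px2w(c,u,v,z=.086)),w2c(px2w(c,u,v)))
s=load('s5')
# tray near outer bottom corner crop (283,558), far bottom corner? post b top
for x,y,z in((283,558,0),(110,385,.086)): print(w2c(px2w(s,260+x/4,120+y/4,z=z)))
pts=[c2w([-.003+a,b,z]) for a in(-.065,.065) for b in(-.085,.085) for z in (0,.038)]
overlay('s5',pts,(260,120,460,300),4,'s5o')
```

```text
287 260 [-0.00199711 -0.09225669  0.086     ] [-0.00199396 -0.09238389  0.08567325]
287 264 [-0.00198649 -0.09400488  0.086     ] [-0.00198927 -0.09389007  0.08628603]
287 243 [-0.00204147 -0.08494148  0.086     ] [-0.00188122 -0.09076241  0.0688092 ]
287 284 [-0.00193229 -0.10290862  0.086     ] [-0.00193932 -0.10258601  0.08669661]
[-0.06597178 -0.0954754   0.        ]
[-0.0922322   0.03315195  0.086     ]
```

View pics/s5o.png

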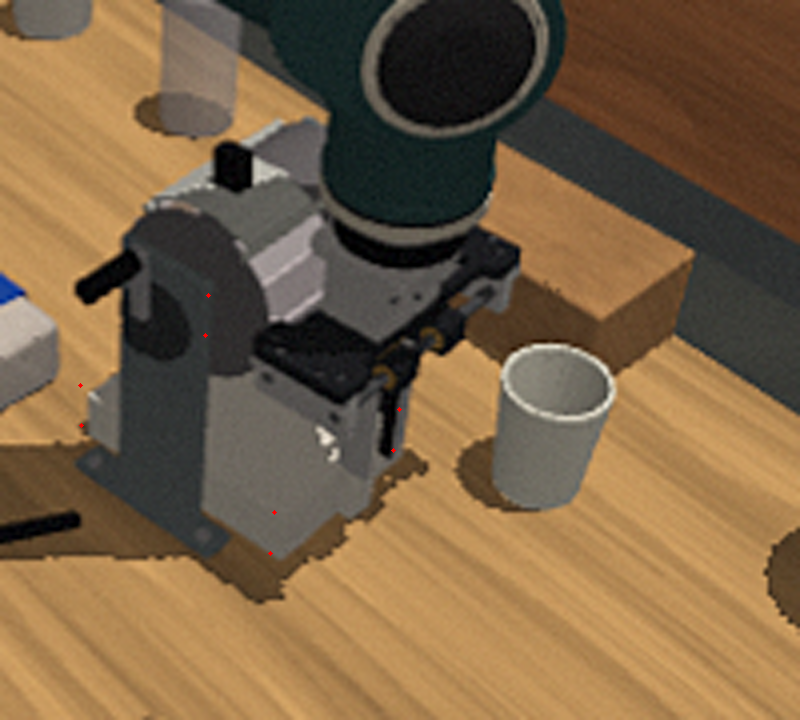

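Call:
play_rows:
  series:
    - {"slide":[0.003,0,0],"spin":0,"claw":-1}
    - {"slide":[0,0,0],"spin":0,"claw":-1}
    - {"slide":[0,0,0],"spin":0,"claw":-0.2}
    - {"slide":[0,0,0],"spin":0,"claw":-0.2}
    - {"slide":[0,0,0],"spin":0,"claw":-0.2}
    - {"slide":[0,0,0],"spin":0,"claw":-0.2}

```text
t: 8.43
tcp_pos: [0.665, -0.1099, 0.2504]
orientation: [[-0.14, 0.99, 0.004], [0.99, 0.14, -0.006], [-0.007, 0.004, -1.0]]
contact_force: [0.6, 0.6, 0.7]
gripper_width: 0.0376
```

Call:
play_rows:
  series:
    - {"slide":[-0.02,0,0],"spin":0,"claw":-0.2}
    - {"slide":[-0.03,0,0],"spin":0,"claw":0}
    - {"slide":[-0.03,0,-0.01],"spin":0,"claw":0}
    - {"slide":[-0.01,0,-0.04],"spin":0,"claw":0}
    - {"slide":[0,0,-0.04],"spin":0,"claw":0}
    - {"slide":[0,0,-0.04],"spin":0,"claw":0}
    - {"slide":[0,0,-0.04],"spin":0,"claw":0}
    - {"slide":[0,0,-0.04],"spin":0,"claw":0}
    - {"slide":[0,0,-0.02],"spin":0,"claw":0}

```text
t: 9.18
tcp_pos: [0.6764, -0.2019, 0.484]
orientation: [[-0.139, 0.99, -0.007], [0.99, 0.139, -0.005], [-0.004, -0.008, -1.0]]
contact_force: [0.1, 0.1, 0.6]
gripper_width: 0.0467
```

Run:
```python
from h import *
print(drum(-.021,0,.085,-.05)); plan(drum(-.021,0,.085,-.05)*[1,1,0]+[0,0,.245],ang=7.8)
snap('side','s6'); crop('s6',260,120,460,300,4,'s6c')
snap('top','t6'); crop('t6',230,85,430,235,4,'t6c')
```

```text
[ 0.63311793 -0.0081382   0.24489377]
t 9.18 tcp [ 0.6764 -0.2019  0.484 ] F [0.1 0.1 0.6] w 0.0467
[[-0.139, 0.99, -0.007], [0.99, 0.139, -0.005], [-0.004, -0.008, -1.0]] [-0.24  0.63  0.82  1.3  -0.45  1.4   0.7 ]
tool delta [ 0.1981 -0.0156  0.0585] |d| 0.207
jaw angle 7.96 spin needed [0.16]
```

View pics/s6c.png

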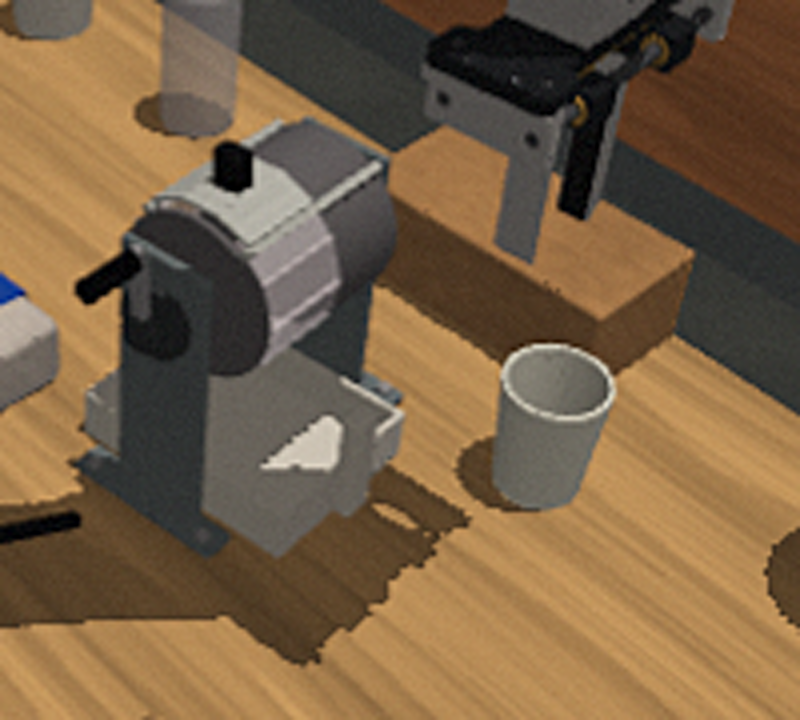

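View pics/t6c.png

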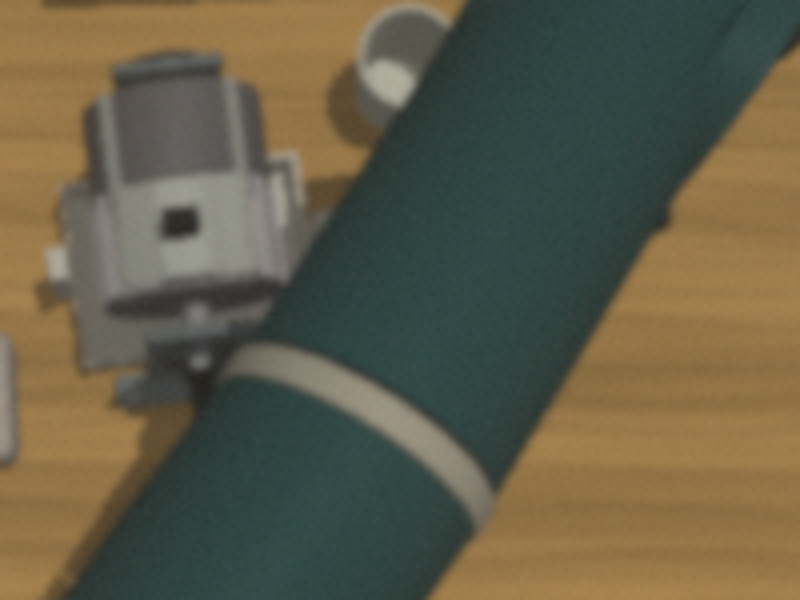

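Run:
```python
from h import *
c=load('t6')
for x,y,z in((65,187,.038),(85,368,.038),(298,154,.038),(57,266,.086)): print(w2c(px2w(c,230+x/4,85+y/4,z=z)))
cc=[-.003,0]
pts=[c2w([cc[0]+a,cc[1]+b,.038]) for a in(-.065,.065) for b in(-.085,.085)]+[c2w([cc[0]+a,cc[1]+.092+b,.086]) for a in(-.011,.011) for b in(-.007,.007)]
overlay('t6',pts,(230,85,430,235),4,'t6o')
```

```text
[0.05523831 0.07611525 0.038     ]
[-0.07444452  0.07786596  0.038     ]
[ 0.05839334 -0.09079955  0.038     ]
[-0.00925951  0.08671382  0.086     ]
```

View pics/t6o.png

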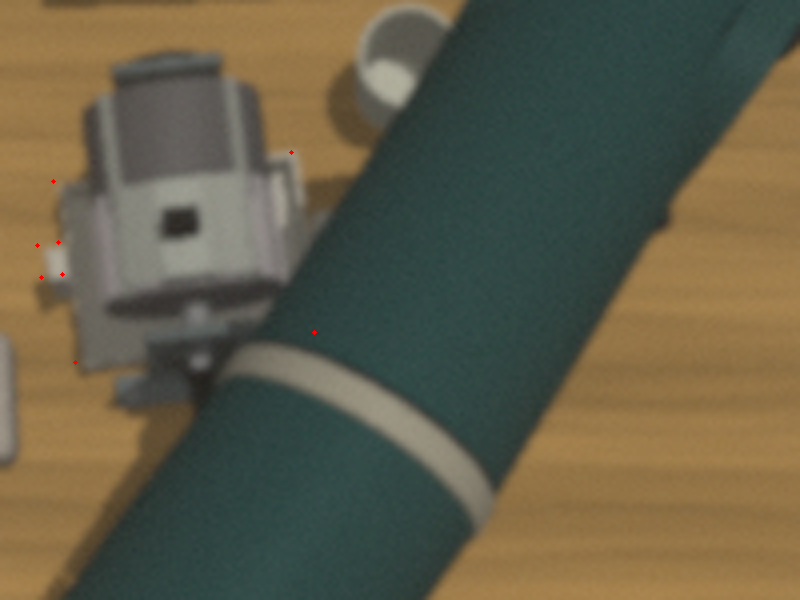

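Call:
play_rows:
  series:
    - {"slide":[0.028,-0.002,0],"spin":0,"claw":0}
    - {"slide":[0.034,-0.003,0],"spin":0.1,"claw":0}
    - {"slide":[0.034,-0.003,0],"spin":0,"claw":0}
    - {"slide":[0.034,-0.002,0],"spin":0,"claw":0}
    - {"slide":[0.034,-0.002,0],"spin":0,"claw":0}
    - {"slide":[0.02,-0.001,0],"spin":0,"claw":0}
    - {"slide":[0,0,0],"spin":0,"claw":0}

```text
t: 9.87
tcp_pos: [0.6357, -0.0161, 0.4788]
orientation: [[-0.132, 0.991, -0.009], [0.991, 0.132, -0.005], [-0.004, -0.01, -1.0]]
contact_force: [0.4, 0.4, 0.7]
gripper_width: 0.047
```

Run:
```python
from h import *
plan(drum(-.021,0,.085,-.05)*[1,1,0]+[0,0,.245],ang=7.8)
snap('wrist','w6')
```

```text
t 9.87 tcp [ 0.6357 -0.0161  0.4788] F [0.4 0.4 0.7] w 0.047
[[-0.132, 0.991, -0.009], [0.991, 0.132, -0.005], [-0.004, -0.01, -1.0]] [-0.61  0.5   0.85  1.51 -0.37  1.31  0.41]
tool delta [ 0.0084 -0.0009  0.0538] |d| 0.054
jaw angle 7.6 spin needed [-0.2]
```

View pics/w6.png

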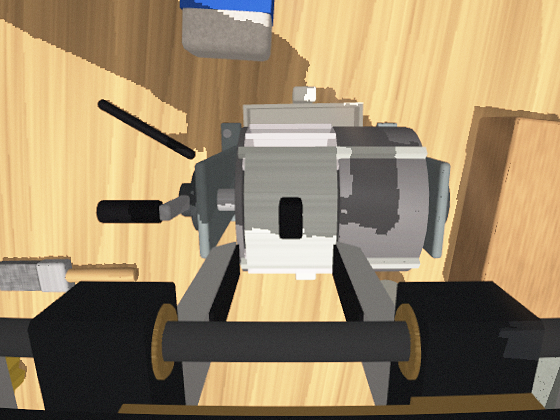

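Run:
```python
from h import *
crop('w6',190,80,460,290,2.9,'w6c')
c=load('w6')
P,uv,col=cloud(c)
L=(P-np.r_[CR,0])@Rz
m=(abs(L[:,2]-.038)<.003)&(abs(L[:,0])<.1)&(abs(L[:,1])<.12); print('tray rim',m.sum(),np.percentile(L[m],[1,50,99],axis=0))
m=(L[:,2]>.08)&(L[:,2]<.09)&(abs(L[:,0])<.03)&(L[:,1]>.07)&(L[:,1]<.12); print('postb',m.sum(),L[m].min(0),L[m].max(0))
m=(L[:,2]>.200)&(L[:,2]<.208)&(abs(abs(L[:,0])-.084)<.02)&(abs(L[:,1])<.06)
for s in(-1,1):
    k=m&(L[:,0]*s>.07); print('upr',k.sum(),L[k].min(0),L[k].max(0))
m=(L[:,2]>.235)&(L[:,2]<.26)&(abs(L[:,0])<.04)&(abs(L[:,1])<.04); print('knob',m.sum(),np.percentile(L[m],[2,98],axis=0))
m=(L[:,2]>.2)&(L[:,2]<.23)&(L[:,0]<-.11)&(abs(L[:,1])<.04)&(L[:,0]>-.17); print('grip',m.sum(),np.percentile(L[m],[2,50,98],axis=0))
```

```text
tray rim 633 [[-0.07004371  0.05902667  0.03617242]
 [-0.00573357  0.08013806  0.03815635]
 [ 0.05985007  0.08338714  0.04008893]]
postb 326 [-0.01592887  0.08224783  0.08073653] [0.00522114 0.09516233 0.08842277]
upr 1112 [-0.10329441 -0.03162985  0.20002641] [-0.07633229  0.03682063  0.20794551]
upr 1196 [ 0.07008881 -0.03185235  0.20001512] [0.09060548 0.04744907 0.20774331]
knob 922 [[-0.02552113 -0.00317562  0.23738593]
 [-0.01215829  0.01768932  0.24941056]]
grip 1308 [[-0.14643658 -0.00212887  0.21503437]
 [-0.12839196  0.00677671  0.22170985]
 [-0.11065823  0.01297671  0.22380748]]
```

View pics/w6c.png

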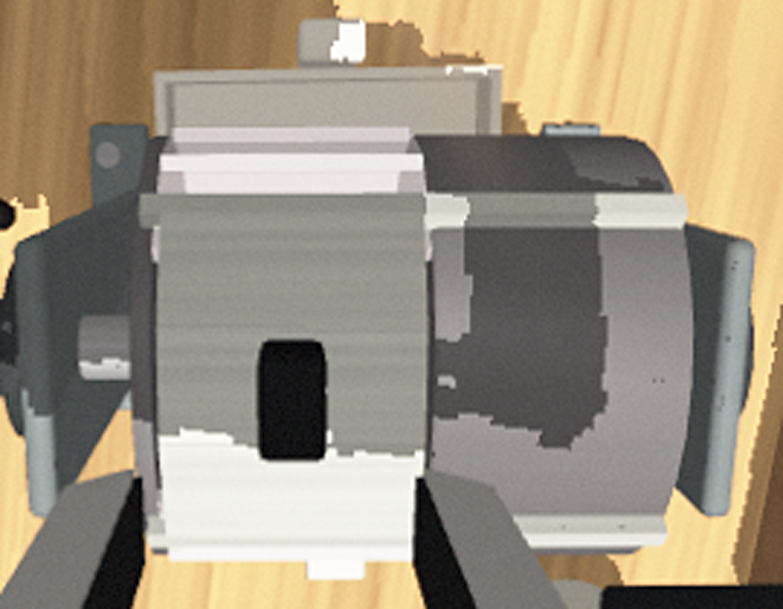

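```bash
sed -i 's/^CR=.*;YAW/CR=np.array([.6571,-.0066]);YAW/' h.py
python3 - <<'E'
from h import *
plan(c2w([-.008,-.165,.30]),ang=7.8)
E
```

```text
t 9.92 tcp [ 0.6358 -0.0177  0.4788] F [ 0.5 -0.1 -0.1] w 0.0473
[[-0.131, 0.991, -0.009], [0.991, 0.131, -0.006], [-0.004, -0.01, -1.0]] [-0.61  0.5   0.85  1.51 -0.37  1.31  0.41]
tool delta [-0.1568  0.0153 -0.0007] |d| 0.158
jaw angle 7.55 spin needed [-0.25]
```

Call:
play_rows:
  series:
    - {"slide":[-0.03,0.003,0],"spin":0,"claw":0}
    - {"slide":[-0.035,0.003,0],"spin":-0.1,"claw":-0.1}
    - {"slide":[-0.035,0.003,0],"spin":-0.1,"claw":-0.1}
    - {"slide":[-0.035,0.003,0],"spin":0,"claw":-0.1}
    - {"slide":[-0.02,0.003,0.03],"spin":0,"claw":-0.1}
    - {"slide":[0,0,0.04],"spin":0,"claw":-0.1}
    - {"slide":[0,0,0.04],"spin":0,"claw":-0.1}
    - {"slide":[0,0,0.04],"spin":0,"claw":-0.1}
    - {"slide":[0,0,0.04],"spin":0,"claw":-0.1}
    - {"slide":[0,0,0.03],"spin":0,"claw":-0.1}

```text
t: 10.75
tcp_pos: [0.6689, -0.1931, 0.254]
orientation: [[-0.125, 0.992, -0.002], [0.992, 0.125, -0.013], [-0.013, -0.004, -1.0]]
contact_force: [-0.1, 0.6, 0.1]
gripper_width: 0.0425
```

Run:
```python
from h import *
plan(c2w([-.008,-.107,.07]),ang=7.8)
```

```text
t 10.75 tcp [ 0.6689 -0.1931  0.254 ] F [-0.1  0.6  0.1] w 0.0425
[[-0.125, 0.992, -0.002], [0.992, 0.125, -0.013], [-0.013, -0.004, -1.0]] [-0.22  0.82  0.71  1.54 -0.58  1.    0.78]
tool delta [0.0794 0.0048 0.003 ] |d| 0.08
jaw angle 7.2 spin needed [-0.6]
```

Call:
play_rows:
  series:
    - {"slide":[0.015,0.002,0.002],"spin":-0.3,"claw":-0.1}
    - {"slide":[0.02,0.001,0],"spin":-0.3,"claw":-0.1}
    - {"slide":[0.02,0.001,0],"spin":0,"claw":-0.1}
    - {"slide":[0.015,0,0],"spin":0,"claw":-0.1}
    - {"slide":[0.005,0,0],"spin":0,"claw":-0.1}
    - {"slide":[0,0,0],"spin":0,"claw":-0.1}

```text
t: 11.25
tcp_pos: [0.6595, -0.1211, 0.2438]
orientation: [[-0.128, 0.992, -0.013], [0.992, 0.127, -0.015], [-0.013, -0.015, -1.0]]
contact_force: [-0.7, 0.3, -0.7]
gripper_width: 0.0422
```

Run:
```python
from h import *
plan(c2w([-.008,-.107,.07]),ang=7.8)
c=snap('wrist','w7')
P,uv,col=cloud(c);L=(P-np.r_[CR,0])@Rz
m=(L[:,2]>.082)&(L[:,2]<.09)&(abs(L[:,0])<.018)&(L[:,1]>-.12)&(L[:,1]<-.07)
print(m.sum(),np.percentile(L[m],[1,50,99],axis=0))
```

```text
t 11.25 tcp [ 0.6595 -0.1211  0.2438] F [-0.7  0.3 -0.7] w 0.0422
[[-0.128, 0.992, -0.013], [0.992, 0.127, -0.015], [-0.013, -0.015, -1.0]] [-0.34  0.8   0.71  1.62 -0.58  0.96  0.69]
tool delta [ 0.0067  0.005  -0.0063] |d| 0.011
jaw angle 7.32 spin needed [-0.48]
2332 [[-0.01638503 -0.11704452  0.08224416]
 [-0.00394515 -0.09775171  0.08603868]
 [ 0.01675426 -0.0903203   0.08955346]]
```

View pics/w7.png

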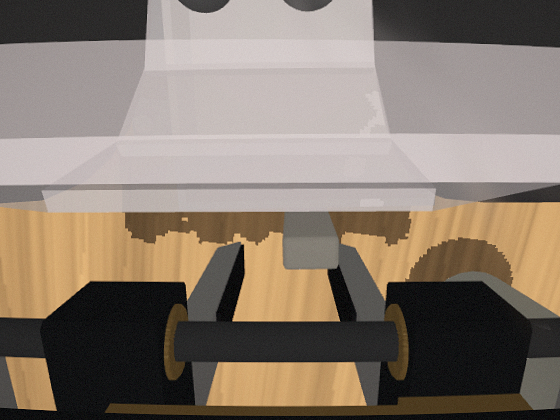

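Run:
```python
from h import *
c=load('w7')
for u,v in((284,240),(338,240),(284,267),(338,267)): print(w2c(px2w(c,u,v,z=.086)))
print(w2c(manip.get_obs()['tcp_pos']+0.18*np.array(manip.get_obs()['orientation'])[:,2]))
```

```text
[-0.01591887 -0.09173561  0.086     ]
[ 0.00478129 -0.09181603  0.086     ]
[-0.01602341 -0.10286262  0.086     ]
[ 0.00509177 -0.10293319  0.086     ]
[-0.01586371 -0.11670279  0.06402663]
```

Call:
play_rows:
  series:
    - {"slide":[0,0.005,-0.003],"spin":-0.3,"claw":-0.1}
    - {"slide":[0.004,0.005,-0.002],"spin":-0.2,"claw":-0.1}
    - {"slide":[0.004,0,-0.001],"spin":0,"claw":-0.1}
    - {"slide":[0.003,0,0],"spin":0,"claw":-1}
    - {"slide":[0,0,0],"spin":0,"claw":-1}
    - {"slide":[0,0,0],"spin":0,"claw":-1}
    - {"slide":[0,0,0],"spin":0,"claw":-1}
    - {"slide":[0,0,0],"spin":0,"claw":-1}
    - {"slide":[0,0,0],"spin":0,"claw":-1}

```text
t: 12.05
tcp_pos: [0.6695, -0.1121, 0.2526]
orientation: [[-0.133, 0.991, -0.01], [0.991, 0.133, -0.017], [-0.015, -0.012, -1.0]]
contact_force: [0.5, 0.7, 1.5]
gripper_width: 0.0215
```

Run:
```python
from h import *
o=st(); print(w2c(o['tcp_pos']+0.18*np.array(o['orientation'])[:,2]))
c=snap('wrist','w8')
```

```text
t 12.05 tcp [ 0.6695 -0.1121  0.2526] F [0.5 0.7 1.5] w 0.0215
[[-0.133, 0.991, -0.01], [0.991, 0.133, -0.017], [-0.015, -0.012, -1.0]] [-0.35  0.8   0.72  1.59 -0.58  0.98  0.68]
[-0.00416841 -0.10897581  0.07262881]
```

View pics/w8.png

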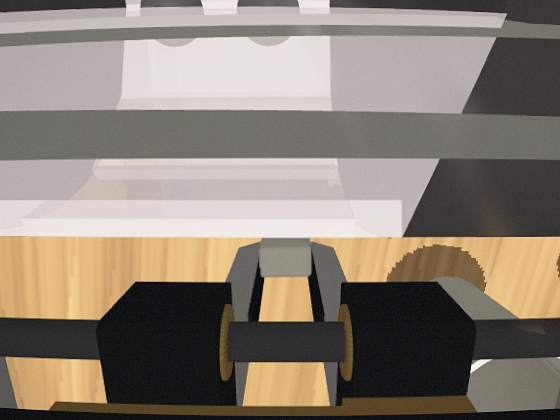

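Call:
play_rows:
  series:
    - {"slide":[0.004,0.002,0],"spin":0,"claw":-1}
    - {"slide":[0.001,0.002,0],"spin":0,"claw":-1}
    - {"slide":[0,0,0],"spin":0,"claw":-1}
    - {"slide":[0,0,0],"spin":0,"claw":-0.2}
    - {"slide":[0,0,0],"spin":0,"claw":-0.2}
    - {"slide":[0,0,0],"spin":0,"claw":-0.2}
    - {"slide":[0,0,0],"spin":0,"claw":-0.2}

```text
t: 12.68
tcp_pos: [0.6727, -0.1069, 0.2522]
orientation: [[-0.132, 0.991, -0.011], [0.991, 0.132, -0.018], [-0.016, -0.013, -1.0]]
contact_force: [0.3, 0.2, 0.6]
gripper_width: 0.0376
```

Call:
play_rows:
  series:
    - {"slide":[-0.02,0,0],"spin":0,"claw":-0.2}
    - {"slide":[-0.03,0,0],"spin":0,"claw":0}
    - {"slide":[-0.03,0,-0.01],"spin":0,"claw":0}
    - {"slide":[-0.01,0,-0.04],"spin":0,"claw":0}
    - {"slide":[0,0,-0.04],"spin":0,"claw":0}
    - {"slide":[0,0,-0.04],"spin":0,"claw":0}
    - {"slide":[0,0,-0.04],"spin":0,"claw":0}
    - {"slide":[0,0,-0.04],"spin":0,"claw":0}
    - {"slide":[0,0,-0.02],"spin":0,"claw":0}

```text
t: 13.43
tcp_pos: [0.6873, -0.1951, 0.486]
orientation: [[-0.132, 0.991, -0.022], [0.991, 0.132, -0.015], [-0.012, -0.024, -1.0]]
contact_force: [-0.7, -0.9, -0.1]
gripper_width: 0.0469
```

Run:
```python
from h import *
plan(drum(-.022,0,.085,-.055)*[1,1,0]+[0,0,.29],ang=7.8)
```

```text
t 13.43 tcp [ 0.6873 -0.1951  0.486 ] F [-0.7 -0.9 -0.1] w 0.0469
[[-0.132, 0.991, -0.022], [0.991, 0.132, -0.015], [-0.012, -0.024, -1.0]] [-0.24  0.65  0.82  1.27 -0.44  1.42  0.67]
tool delta [ 0.1956 -0.0267  0.0143] |d| 0.198
jaw angle 7.59 spin needed [-0.21]
```

```bash
cat >> h.py <<'E'
def gp(o=None):
    o=o or manip.get_obs(); return np.array(o['tcp_pos'])+.18*np.array(o['orientation'])[:,2]
def plan(target,ang=None):
    o=st(); R=np.array(o['orientation']); g=gp(o); d=R.T@(np.array(target)-g)
    print('grasp local',np.round(w2c(g),4),'tool delta',np.round(d,4))
    a=np.degrees(np.arctan2(R[1,1],R[0,1])); print('spin needed', None if ang is None else round(float((a-ang+90)%180-90),2))
E
python3 - <<'E'
from h import *
plan(drum(-.022,0,.085,-.055)*[1,1,0]+[0,0,.29],ang=7.8)
E
```

```text
t 13.43 tcp [ 0.6873 -0.1951  0.486 ] F [-0.7 -0.9 -0.1] w 0.0469
[[-0.132, 0.991, -0.022], [0.991, 0.132, -0.015], [-0.012, -0.024, -1.0]] [-0.24  0.65  0.82  1.27 -0.44  1.42  0.67]
grasp local [ 0.     -0.1929  0.306 ] tool delta [ 0.1977 -0.0223  0.0143]
spin needed -0.21
```

Call:
play_rows:
  series:
    - {"slide":[0.03,-0.003,0],"spin":0,"claw":0}
    - {"slide":[0.035,-0.004,0.002],"spin":-0.2,"claw":0}
    - {"slide":[0.035,-0.004,0.002],"spin":0,"claw":0}
    - {"slide":[0.035,-0.004,0.002],"spin":0,"claw":0}
    - {"slide":[0.035,-0.004,0.002],"spin":0,"claw":0}
    - {"slide":[0.02,-0.002,0.002],"spin":0,"claw":0}
    - {"slide":[0,0,0],"spin":0,"claw":0}

```text
t: 14.02
tcp_pos: [0.638, -0.0052, 0.48]
orientation: [[-0.132, 0.991, -0.013], [0.991, 0.131, -0.016], [-0.014, -0.015, -1.0]]
contact_force: [-1.2, -0.4, 0.4]
gripper_width: 0.0472
```

Run:
```python
from h import *
plan(drum(-.022,0,.085,-.055)*[1,1,0]+[0,0,.245],ang=7.8)
c=snap('wrist','w9')
P,uv,col=cloud(c);L=(P-np.r_[CR,0])@Rz
def s(n,m): print(n,m.sum(),np.round(np.percentile(L[m],[1,50,99],axis=0),4).tolist())
s('rim',(abs(L[:,2]-.038)<.003)&(abs(L[:,0])<.1)&(abs(L[:,1])<.12)&(L[:,1]>.05))
s('postb',(L[:,2]>.082)&(L[:,2]<.09)&(abs(L[:,0])<.03)&(L[:,1]>.07)&(L[:,1]<.12))
s('knob',(L[:,2]>.235)&(L[:,2]<.26)&(abs(L[:,0])<.04)&(abs(L[:,1])<.04))
s('u-',(L[:,2]>.200)&(L[:,2]<.208)&(abs(L[:,0]+.084)<.02)&(abs(L[:,1])<.06))
s('u+',(L[:,2]>.200)&(L[:,2]<.208)&(abs(L[:,0]-.084)<.02)&(abs(L[:,1])<.06))
s('grip',(L[:,2]>.2)&(L[:,2]<.23)&(L[:,0]<-.12)&(abs(L[:,1])<.04)&(L[:,0]>-.17))
```

```text
t 14.02 tcp [ 0.638  -0.0052  0.48  ] F [-1.2 -0.4  0.4] w 0.0472
[[-0.132, 0.991, -0.013], [0.991, 0.131, -0.016], [-0.014, -0.015, -1.0]] [-0.63  0.5   0.86  1.5  -0.37  1.32  0.39]
grasp local [-0.0215  0.0014  0.3   ] tool delta [0.004  0.0003 0.0549]
spin needed -0.25
rim 684 [[-0.0708, 0.0527, 0.0352], [-0.0019, 0.0806, 0.0382], [0.0597, 0.0847, 0.0402]]
postb 334 [[-0.0172, 0.0842, 0.0838], [-0.0068, 0.0906, 0.0859], [0.0038, 0.0972, 0.0877]]
knob 898 [[-0.0285, -0.0061, 0.236], [-0.022, 0.006, 0.2478], [-0.0155, 0.0152, 0.2495]]
u- 1035 [[-0.1012, -0.0313, 0.2005], [-0.0832, 0.0036, 0.2046], [-0.0795, 0.0336, 0.2068]]
u+ 1302 [[0.0645, -0.0337, 0.2002], [0.0823, 0.005, 0.2047], [0.0875, 0.0438, 0.2077]]
grip 961 [[-0.1503, -0.0035, 0.2149], [-0.135, 0.0049, 0.2215], [-0.1202, 0.0105, 0.224]]
```

View pics/w9.png

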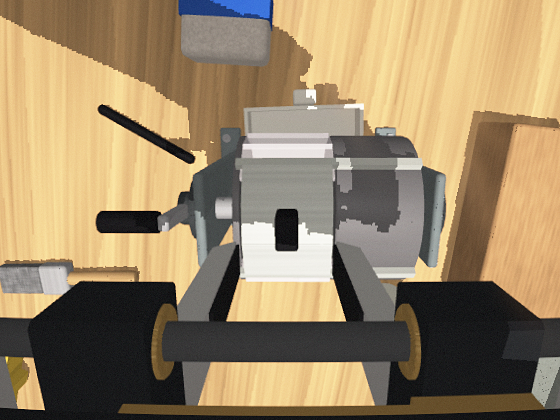

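Call:
play_rows:
  series:
    - {"slide":[0.002,0,0.025],"spin":-0.2,"claw":0}
    - {"slide":[0.002,0,0.02],"spin":0,"claw":0}
    - {"slide":[0,0,0.006],"spin":0,"claw":-1}
    - {"slide":[0,0,0],"spin":0,"claw":-1}
    - {"slide":[0,0,0],"spin":0,"claw":-1}
    - {"slide":[0,0,0],"spin":0,"claw":-1}
    - {"slide":[0,0,0],"spin":0,"claw":-1}
    - {"slide":[0,0,0],"spin":0,"claw":-1}
    - {"slide":[0,0,0],"spin":0,"claw":-1}

```text
t: 14.82
tcp_pos: [0.638, -0.0103, 0.4318]
orientation: [[-0.128, 0.992, -0.008], [0.992, 0.128, -0.018], [-0.016, -0.011, -1.0]]
contact_force: [1.3, 0.6, -10.5]
gripper_width: 0.0137
```

Run:
```python
from h import *
plan(drum(.036,0,.085,-.055)*[1,1,0]+[0,0,.245],ang=7.8)
```

```text
t 14.82 tcp [ 0.638  -0.0103  0.4318] F [  1.3   0.6 -10.5] w 0.0137
[[-0.128, 0.992, -0.008], [0.992, 0.128, -0.018], [-0.016, -0.011, -1.0]] [-0.61  0.54  0.84  1.57 -0.4   1.23  0.42]
grasp local [-0.0213 -0.004   0.2518] tool delta [0.0092 0.0573 0.0061]
spin needed -0.45
```

Call:
play_rows:
  series:
    - {"slide":[0,0.005,0.002],"spin":0,"claw":-1}
    - {"slide":[0,0.007,0.001],"spin":0,"claw":-1}
    - {"slide":[0,0.007,0],"spin":0,"claw":-1}
    - {"slide":[0,0.007,0],"spin":0,"claw":-1}
    - {"slide":[0,0.007,0],"spin":0,"claw":-1}
    - {"slide":[0,0.007,0],"spin":0,"claw":-1}

```text
t: 15.32
tcp_pos: [0.6803, -0.0051, 0.4318]
orientation: [[-0.129, 0.992, -0.005], [0.992, 0.129, -0.016], [-0.015, -0.007, -1.0]]
contact_force: [-2.0, 1.2, 1.3]
gripper_width: 0.014
```

Run:
```python
from h import *
plan(drum(.036,0,.085,-.055)*[1,1,0]+[0,0,.245],ang=7.8)
```

```text
t 15.32 tcp [ 0.6803 -0.0051  0.4318] F [-2.   1.2  1.3] w 0.014
[[-0.129, 0.992, -0.005], [0.992, 0.129, -0.016], [-0.015, -0.007, -1.0]] [-0.56  0.62  0.81  1.45 -0.44  1.27  0.42]
grasp local [ 0.0219 -0.0043  0.2518] tool delta [0.0092 0.0141 0.0065]
spin needed -0.41
```

Call:
play_rows:
  series:
    - {"slide":[0,0.007,0],"spin":0,"claw":-1}
    - {"slide":[0,0.006,0],"spin":0,"claw":-1}
    - {"slide":[0,0.004,0],"spin":0,"claw":-1}
    - {"slide":[0,0.003,0],"spin":0,"claw":-1}
    - {"slide":[0,0.002,0],"spin":0,"claw":-1}

```text
t: 15.73
tcp_pos: [0.7001, -0.0055, 0.4314]
orientation: [[-0.124, 0.992, -0.03], [0.992, 0.124, -0.016], [-0.012, -0.032, -0.999]]
contact_force: [-20.6, 1.5, 8.8]
gripper_width: 0.0135
```

Run:
```python
from h import *
plan(drum(.036,0,.085,-.055)*[1,1,0]+[0,0,.245],ang=7.8)
c=snap('wrist','w10'); snap('side','s10'); crop('s10',260,120,460,300,4,'s10c')
```

```text
t 15.73 tcp [ 0.7001 -0.0055  0.4314] F [-20.6   1.5   8.8] w 0.0135
[[-0.124, 0.992, -0.03], [0.992, 0.124, -0.016], [-0.012, -0.032, -0.999]] [-0.53  0.66  0.8   1.38 -0.45  1.32  0.41]
grasp local [ 0.0369 -0.0069  0.2515] tool delta [ 0.0116 -0.0009  0.0064]
spin needed -0.69
```

View pics/w10.png

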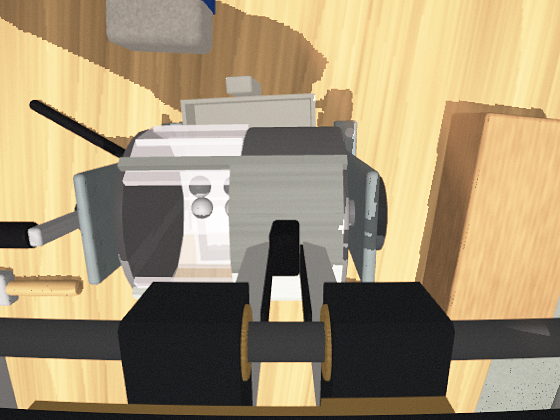

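Call:
play_rows:
  series:
    - {"slide":[0,0,0],"spin":0,"claw":-0.3}
    - {"slide":[0,0,0],"spin":0,"claw":-0.3}
    - {"slide":[0,0,0],"spin":0,"claw":-0.3}
    - {"slide":[0,0,0],"spin":0,"claw":-0.3}
    - {"slide":[0,0,-0.02],"spin":0,"claw":-0.3}
    - {"slide":[0,0,-0.03],"spin":0,"claw":-0.3}
    - {"slide":[0,0,-0.01],"spin":6,"claw":-0.3}
    - {"slide":[0,0,0],"spin":7,"claw":-0.3}
    - {"slide":[0,0,0],"spin":7,"claw":-0.3}
    - {"slide":[0,0,0],"spin":7,"claw":-0.3}

```text
t: 16.67
tcp_pos: [0.7044, -0.0048, 0.4951]
orientation: [[0.349, 0.937, -0.027], [0.937, -0.35, -0.017], [-0.026, -0.019, -0.999]]
contact_force: [-0.3, 0.8, -0.9]
gripper_width: 0.0329
```

Call:
play_rows:
  series:
    - {"slide":[0,0,0],"spin":7,"claw":-0.2}
    - {"slide":[0,0,0],"spin":7,"claw":-0.2}
    - {"slide":[0,0,0],"spin":7,"claw":-0.2}
    - {"slide":[0,0,0],"spin":7,"claw":-0.2}
    - {"slide":[0,0,0],"spin":7,"claw":-0.2}
    - {"slide":[0,0,0],"spin":7,"claw":-0.2}
    - {"slide":[0,0,0],"spin":7,"claw":-0.2}
    - {"slide":[0,0,0],"spin":7,"claw":-0.2}
    - {"slide":[0,0,0],"spin":6,"claw":-0.2}

```text
t: 17.42
tcp_pos: [0.7068, -0.0026, 0.4963]
orientation: [[0.994, 0.103, -0.02], [0.103, -0.995, -0.019], [-0.022, 0.017, -1.0]]
contact_force: [-0.3, 0.1, 0.7]
gripper_width: 0.0377
```

Run:
```python
from h import *
plan(drum(-.145,0,.055,-.055)*[1,1,0]+[0,0,.28],ang=97.8)
snap('top','t11'); crop('t11',230,85,430,235,4,'t11c');snap('side','s11'); crop('s11',260,120,460,300,4,'s11c')
```

```text
t 17.42 tcp [ 0.7068 -0.0026  0.4963] F [-0.3  0.1  0.7] w 0.0377
[[0.994, 0.103, -0.02], [0.103, -0.995, -0.019], [-0.022, 0.017, -1.0]] [-0.66  0.77  1.16  1.28 -0.67  1.52 -1.05]
grasp local [ 0.0458 -0.0057  0.3164] tool delta [-0.1901 -0.0031  0.0405]
spin needed -1.87
```

View pics/s11c.png

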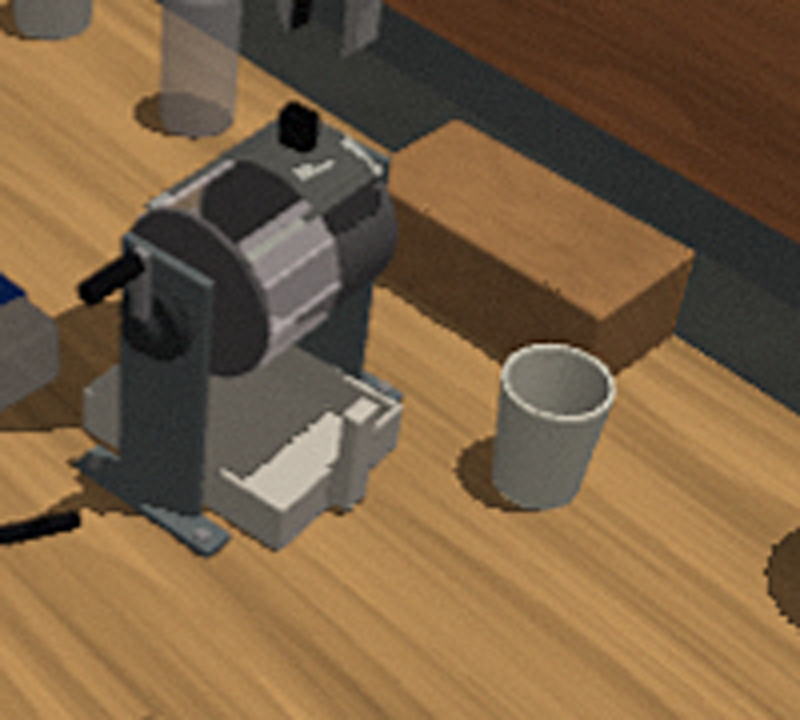

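Call:
play_rows:
  series:
    - {"slide":[0,0,0],"spin":-7,"claw":-0.2}
    - {"slide":[0,0,0],"spin":-7,"claw":-0.2}
    - {"slide":[0,0,0],"spin":-7,"claw":-0.2}
    - {"slide":[0,0,0],"spin":-7,"claw":-0.2}
    - {"slide":[0,0,0],"spin":-7,"claw":-0.2}
    - {"slide":[0,0,0],"spin":-7,"claw":-0.2}
    - {"slide":[0,0,0],"spin":-7,"claw":-0.2}
    - {"slide":[0,0,0],"spin":-7,"claw":-0.2}
    - {"slide":[0,0,0],"spin":-7,"claw":-0.2}
    - {"slide":[0,0,0],"spin":-7,"claw":-0.2}

```text
t: 18.35
tcp_pos: [0.7083, -0.0009, 0.4967]
orientation: [[0.204, 0.979, -0.016], [0.979, -0.205, -0.022], [-0.025, -0.011, -1.0]]
contact_force: [0.5, 0.2, 0.0]
gripper_width: 0.0378
```

Run:
```python
from h import *
st()
```

```text
t 18.35 tcp [ 0.7083 -0.0009  0.4967] F [0.5 0.2 0. ] w 0.0378
[[0.204, 0.979, -0.016], [0.979, -0.205, -0.022], [-0.025, -0.011, -1.0]] [-0.56  0.66  0.89  1.27 -0.47  1.44  0.08]
```

Call:
play_rows:
  series:
    - {"slide":[0,0,0],"spin":-7,"claw":-0.2}
    - {"slide":[0,0,0],"spin":-7,"claw":-0.2}
    - {"slide":[0,0,0],"spin":-7,"claw":-0.2}
    - {"slide":[0,0,0],"spin":-7,"claw":-0.2}
    - {"slide":[0,0,0],"spin":-7,"claw":-0.2}
    - {"slide":[0,0,0],"spin":-7,"claw":-0.2}
    - {"slide":[0,0,0],"spin":-7,"claw":-0.2}
    - {"slide":[0,0,0],"spin":-7,"claw":-0.2}
    - {"slide":[0,0,0],"spin":-7,"claw":-0.2}
    - {"slide":[0,0,0],"spin":-7,"claw":-0.2}

```text
t: 19.18
tcp_pos: [0.709, -0.0004, 0.4995]
orientation: [[-0.864, 0.503, -0.008], [0.503, 0.864, -0.023], [-0.004, -0.024, -1.0]]
contact_force: [-0.1, -0.4, -0.8]
gripper_width: 0.0374
```

Call:
play_rows:
  series:
    - {"slide":[0,0,0],"spin":-7,"claw":-0.2}
    - {"slide":[0,0,0],"spin":-7,"claw":-0.2}
    - {"slide":[0,0,0],"spin":-7,"claw":-0.2}
    - {"slide":[0,0,0],"spin":-7,"claw":-0.2}
    - {"slide":[0,0,0],"spin":-7,"claw":-0.2}
    - {"slide":[0,0,0],"spin":-2,"claw":-0.2}

```text
t: 19.68
tcp_pos: [0.7093, -0.0004, 0.5015]
orientation: [[-0.989, -0.145, -0.003], [-0.145, 0.989, -0.023], [0.006, -0.023, -1.0]]
contact_force: [0.1, -0.2, -0.1]
gripper_width: 0.0375
```

Run:
```python
from h import *
plan(drum(-.145,0,.055,-.055)*[1,1,0]+[0,0,.28],ang=97.8)
```

```text
t 19.68 tcp [ 7.093e-01 -4.000e-04  5.015e-01] F [ 0.1 -0.2 -0.1] w 0.0375
[[-0.989, -0.145, -0.003], [-0.145, 0.989, -0.023], [0.006, -0.023, -1.0]] [-0.34  0.55  0.47  1.26 -0.22  1.39  1.83]
grasp local [ 0.0515 -0.005   0.3216] tool delta [0.1961 0.0108 0.0426]
spin needed 0.54
```

Call:
play_rows:
  series:
    - {"slide":[0.025,0.002,0.002],"spin":0.3,"claw":-0.2}
    - {"slide":[0.034,0.002,0.004],"spin":0.2,"claw":-0.2}
    - {"slide":[0.034,0.002,0.004],"spin":0,"claw":-0.2}
    - {"slide":[0.034,0.002,0.004],"spin":0,"claw":-0.2}
    - {"slide":[0.034,0.002,0.004],"spin":0,"claw":-0.2}
    - {"slide":[0.024,0.001,0.01],"spin":0,"claw":-0.2}
    - {"slide":[0.006,0,0.01],"spin":0,"claw":-0.2}
    - {"slide":[0,0,0],"spin":0,"claw":-0.2}

```text
t: 20.35
tcp_pos: [0.5105, -0.0209, 0.4626]
orientation: [[-0.983, -0.183, 0.005], [-0.183, 0.983, -0.024], [-0.001, -0.024, -1.0]]
contact_force: [-0.2, -0.6, 0.0]
gripper_width: 0.0378
```

Run:
```python
from h import *
plan(drum(-.145,0,.055,-.055)*[1,1,0]+[0,0,.22],ang=97.8)
c=snap('wrist','w12')
P,uv,col=cloud(c);L=(P-np.r_[CR,0])@Rz
def s(n,m): print(n,m.sum(),np.round(np.percentile(L[m],[1,50,99],axis=0),4).tolist())
s('grip',(L[:,2]>.2)&(L[:,2]<.235)&(L[:,0]<-.12)&(abs(L[:,1])<.02)&(L[:,0]>-.17))
s('knob',(L[:,2]>.235)&(L[:,2]<.26)&(abs(L[:,0])<.06)&(abs(L[:,1])<.04))
```

```text
t 20.35 tcp [ 0.5105 -0.0209  0.4626] F [-0.2 -0.6  0. ] w 0.0378
[[-0.983, -0.183, 0.005], [-0.183, 0.983, -0.024], [-0.001, -0.024, -1.0]] [-0.47  0.17  0.5   1.84 -0.06  1.15  1.8 ]
grasp local [-0.1468  0.0013  0.2827] tool delta [-0.0019  0.0032  0.0626]
spin needed 2.75
grip 1269 [[-0.1509, -0.0071, 0.2127], [-0.137, 0.0008, 0.2217], [-0.1203, 0.0085, 0.2241]]Traceback (most recent call last):
  File "<stdin>", line 7, in <module>
  File "<stdin>", line 5, in s
    return _quantile_unchecked(
        a, q, axis, out, overwrite_input, method, keepdims, weights)
    return _ureduce(a,
                    func=_quantile_ureduce_func,
    ...<5 lines>...
                    overwrite_input=overwrite_input,
                    method=method)
    r = func(a, **kwargs)
    result = _quantile(arr,
                       quantiles=q,
    ...<2 lines>...
                       out=out,
                       weights=wgt)
    slices_having_nans = np.isnan(arr[-1, ...])
                                  ~~~^^^^^^^^^
IndexError: index -1 is out of bounds for axis 0 with size 0
```

View pics/w12.png

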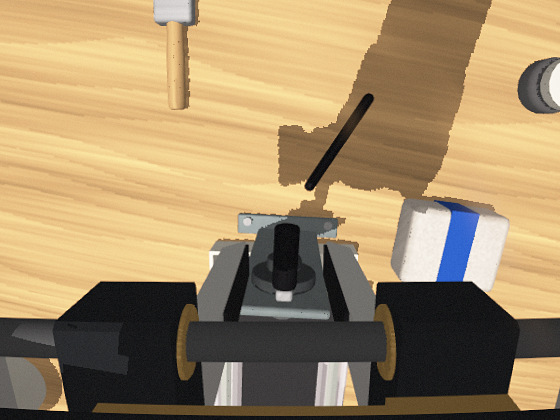

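Call:
play_rows:
  series:
    - {"slide":[0,0,0.02],"spin":1.4,"claw":-0.2}
    - {"slide":[0,0,0.022],"spin":1.3,"claw":-0.2}
    - {"slide":[0,0,0.018],"spin":0,"claw":-0.2}
    - {"slide":[0,0,0.001],"spin":0,"claw":-1}
    - {"slide":[0,0,0],"spin":0,"claw":-1}
    - {"slide":[0,0,0],"spin":0,"claw":-1}
    - {"slide":[0,0,0],"spin":0,"claw":-1}
    - {"slide":[0,0,0],"spin":0,"claw":-1}
    - {"slide":[0,0,0],"spin":0,"claw":-1}

```text
t: 21.15
tcp_pos: [0.518, -0.0214, 0.4071]
orientation: [[-0.989, -0.15, 0.014], [-0.15, 0.988, -0.025], [-0.01, -0.027, -1.0]]
contact_force: [3.0, -1.4, -16.1]
gripper_width: 0.0153
```

Run:
```python
from h import *
plan(drum(-.145,0,.055,0)*[1,1,0]+[0,0,.22],ang=97.8)
```

```text
t 21.15 tcp [ 0.518  -0.0214  0.4071] F [  3.   -1.4 -16.1] w 0.0153
[[-0.989, -0.15, 0.014], [-0.15, 0.988, -0.025], [-0.01, -0.027, -1.0]] [-0.45  0.24  0.5   1.89 -0.1   1.03  1.81]
grasp local [-0.1379 -0.0007  0.2271] tool delta [0.0071 0.001  0.007 ]
spin needed 0.81
```

Call:
play_rows:
  series:
    - {"slide":[0,0,0],"spin":0,"claw":-0.4}
    - {"slide":[0,0,0],"spin":0,"claw":-0.4}
    - {"slide":[0.004,0,0.004],"spin":0.4,"claw":-0.4}
    - {"slide":[0.003,0,0.002],"spin":0.4,"claw":-0.4}
    - {"slide":[0,0,0],"spin":0,"claw":-0.4}

```text
t: 21.57
tcp_pos: [0.5113, -0.0229, 0.4028]
orientation: [[-0.991, -0.135, 0.019], [-0.135, 0.991, -0.025], [-0.016, -0.027, -1.0]]
contact_force: [0.6, -0.3, -0.9]
gripper_width: 0.0282
```

Run:
```python
from h import *
plan(drum(-.145,0,.055,0)*[1,1,0]+[0,0,.22],ang=97.8)
```

```text
t 21.57 tcp [ 0.5113 -0.0229  0.4028] F [ 0.6 -0.3 -0.9] w 0.0282
[[-0.991, -0.135, 0.019], [-0.135, 0.991, -0.025], [-0.016, -0.027, -1.0]] [-0.45  0.23  0.5   1.91 -0.1   1.01  1.79]
grasp local [-0.1438 -0.0012  0.2229] tool delta [0.0012 0.0013 0.0028]
spin needed -0.05
```

Call:
play_rows:
  series:
    - {"slide":[0,0.001,0.001],"spin":0,"claw":-1}
    - {"slide":[0,0,0],"spin":0,"claw":-1}
    - {"slide":[0,0,0],"spin":0,"claw":-1}
    - {"slide":[0,0,0],"spin":0,"claw":-1}
    - {"slide":[0,0,0],"spin":0,"claw":-1}

```text
t: 21.98
tcp_pos: [0.511, -0.022, 0.402]
orientation: [[-0.991, -0.134, 0.02], [-0.135, 0.991, -0.025], [-0.016, -0.027, -1.0]]
contact_force: [-0.4, 0.7, -0.3]
gripper_width: 0.0149
```

Run:
```python
from h import *
plan(drum(-.145,0,.055,0)*[1,1,0]+[0,0,.22],ang=97.8)
```

```text
t 21.98 tcp [ 0.511 -0.022  0.402] F [-0.4  0.7 -0.3] w 0.0149
[[-0.991, -0.134, 0.02], [-0.135, 0.991, -0.025], [-0.016, -0.027, -1.0]] [-0.45  0.23  0.5   1.92 -0.1   1.    1.79]
grasp local [-0.1439 -0.0003  0.2221] tool delta [0.0011 0.0004 0.0021]
spin needed -0.07
```

Call:
play_rows:
  series:
    - {"slide":[0,-0.0086,0.0007],"spin":0,"claw":-1}
    - {"slide":[0,-0.0084,0.002],"spin":0,"claw":-1}
    - {"slide":[0,-0.008,0.0033],"spin":0,"claw":-1}
    - {"slide":[0,-0.0074,0.0045],"spin":0,"claw":-1}
    - {"slide":[0,-0.0066,0.0056],"spin":0,"claw":-1}

```text
t: 22.4
tcp_pos: [0.5165, -0.0606, 0.3873]
orientation: [[-0.99, -0.139, 0.018], [-0.139, 0.99, -0.021], [-0.015, -0.023, -1.0]]
contact_force: [-2.8, 3.8, 2.3]
gripper_width: 0.0151
```

```bash
cat >> h.py <<'E'
def ck(h=.007):
    o=st(); g=w2c(gp(o)); r=g-[0,0,.16+h]; print('grasp local',np.round(g,4),'theta',round(float(np.degrees(np.arctan2(-r[1],r[2]))),1),'r',round(float(np.hypot(r[1],r[2])),4))
E
python3 -c "
from h import *
ck()"
```

```text
t 22.4 tcp [ 0.5165 -0.0606  0.3873] F [-2.8  3.8  2.3] w 0.0151
[[-0.99, -0.139, 0.018], [-0.139, 0.99, -0.021], [-0.015, -0.023, -1.0]] [-0.38  0.27  0.51  1.91 -0.13  0.98  1.9 ]
grasp local [-0.1439 -0.0386  0.2073] theta 43.8 r 0.0559
```

Call:
play_rows:
  series:
    - {"slide":[0,-0.0039,0.0042],"spin":0,"claw":-1}
    - {"slide":[0,-0.0035,0.0046],"spin":0,"claw":-1}
    - {"slide":[0,-0.003,0.0049],"spin":0,"claw":-1}
    - {"slide":[0,-0.0024,0.0052],"spin":0,"claw":-1}
    - {"slide":[0,-0.0019,0.0054],"spin":0,"claw":-1}
    - {"slide":[0,-0.0013,0.0056],"spin":0,"claw":-1}
    - {"slide":[0,-0.0007,0.0057],"spin":0,"claw":-1}
    - {"slide":[0,-0.0001,0.0058],"spin":0,"claw":-1}

```text
t: 23.07
tcp_pos: [0.5196, -0.0785, 0.3412]
orientation: [[-0.99, -0.14, 0.015], [-0.14, 0.99, -0.018], [-0.012, -0.02, -1.0]]
contact_force: [-3.8, 9.3, 4.3]
gripper_width: 0.0152
```

```bash
python3 -c "
from h import *
ck()
snap('side','s13'); crop('s13',230,120,430,300,4,'s13c')"
```

```text
t 23.07 tcp [ 0.5196 -0.0785  0.3412] F [-3.8  9.3  4.3] w 0.0152
[[-0.99, -0.14, 0.015], [-0.14, 0.99, -0.018], [-0.012, -0.02, -1.0]] [-0.33  0.34  0.5   1.94 -0.19  0.89  1.98]
grasp local [-0.1439 -0.0562  0.1613] theta 95.8 r 0.0565
```

View pics/s13c.png

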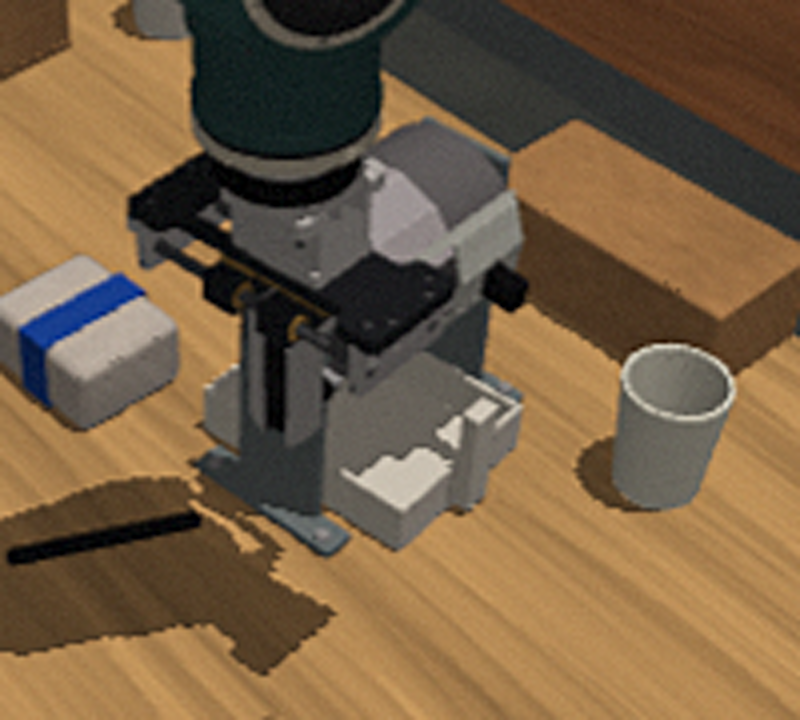

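Call:
play_rows:
  series:
    - {"slide":[0,0.0009,0.0057],"spin":0,"claw":-1}
    - {"slide":[0,0.0015,0.0056],"spin":0,"claw":-1}
    - {"slide":[0,0.0021,0.0054],"spin":0,"claw":-1}
    - {"slide":[0,0.0026,0.0051],"spin":0,"claw":-1}
    - {"slide":[0,0.0031,0.0048],"spin":0,"claw":-1}
    - {"slide":[0,0.0036,0.0045],"spin":0,"claw":-1}
    - {"slide":[0,0.0041,0.0041],"spin":0,"claw":-1}

```text
t: 23.7
tcp_pos: [0.5174, -0.0577, 0.302]
orientation: [[-0.989, -0.144, 0.011], [-0.144, 0.989, -0.012], [-0.009, -0.014, -1.0]]
contact_force: [-10.1, 9.4, 20.4]
gripper_width: 0.015
```

```bash
python3 -c "
from h import *
ck()"
```

```text
t 23.7 tcp [ 0.5174 -0.0577  0.302 ] F [-10.1   9.4  20.4] w 0.015
[[-0.989, -0.144, 0.011], [-0.144, 0.989, -0.012], [-0.009, -0.014, -1.0]] [-0.34  0.39  0.47  1.98 -0.22  0.81  1.97]
grasp local [-0.1437 -0.0342  0.122 ] theta 142.8 r 0.0566
```

Call:
play_rows:
  series:
    - {"slide":[0,0.005,0.002],"spin":0,"claw":-1}
    - {"slide":[0,0.0052,0.002],"spin":0,"claw":-1}
    - {"slide":[0,0.0053,0.0016],"spin":0,"claw":-1}

```text
t: 23.95
tcp_pos: [0.5152, -0.0429, 0.2951]
orientation: [[-0.99, -0.144, 0.011], [-0.144, 0.99, -0.014], [-0.009, -0.015, -1.0]]
contact_force: [-1.6, -2.8, 3.6]
gripper_width: 0.0152
```

```bash
python3 -c "
from h import *
ck()
snap('side','s14'); crop('s14',230,120,430,300,4,'s14c')"
```

```text
t 23.95 tcp [ 0.5152 -0.0429  0.2951] F [-1.6 -2.8  3.6] w 0.0152
[[-0.99, -0.144, 0.011], [-0.144, 0.99, -0.014], [-0.009, -0.015, -1.0]] [-0.36  0.39  0.46  1.99 -0.23  0.79  1.94]
grasp local [-0.1438 -0.0195  0.1152] theta 159.4 r 0.0554
```

View pics/s14c.png

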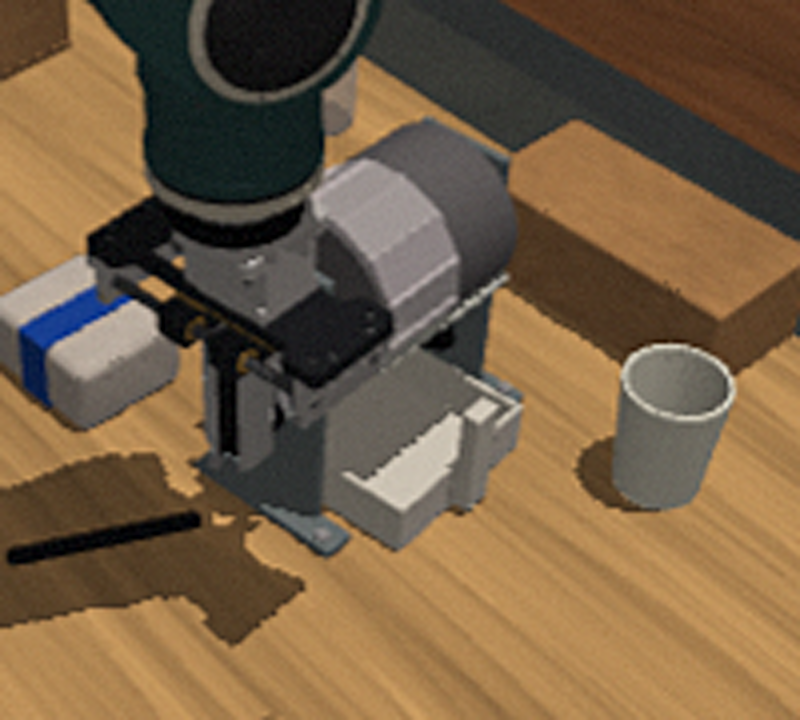

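Call:
play_rows:
  series:
    - {"slide":[0,0.005,0.0014],"spin":0,"claw":-1}
    - {"slide":[0,0.0052,0.0009],"spin":0,"claw":-1}
    - {"slide":[0,0.0052,0.0003],"spin":0,"claw":-1}
    - {"slide":[0,0.003,0],"spin":0,"claw":-1}
    - {"slide":[0,0,0],"spin":0,"claw":-1}
    - {"slide":[0,0,0],"spin":0,"claw":-1}

```text
t: 24.5
tcp_pos: [0.5125, -0.0238, 0.2919]
orientation: [[-0.99, -0.143, 0.012], [-0.143, 0.99, -0.016], [-0.01, -0.018, -1.0]]
contact_force: [-2.4, -3.8, 4.6]
gripper_width: 0.0151
```

```bash
python3 -c "
from h import *
ck()
snap('side','s15'); crop('s15',230,120,430,300,4,'s15c')"
```

```text
t 24.5 tcp [ 0.5125 -0.0238  0.2919] F [-2.4 -3.8  4.6] w 0.0151
[[-0.99, -0.143, 0.012], [-0.143, 0.99, -0.016], [-0.01, -0.018, -1.0]] [-0.4   0.39  0.46  2.01 -0.22  0.78  1.9 ]
grasp local [-0.1438 -0.0006  0.1119] theta 179.4 r 0.0551
```

View pics/s15c.png

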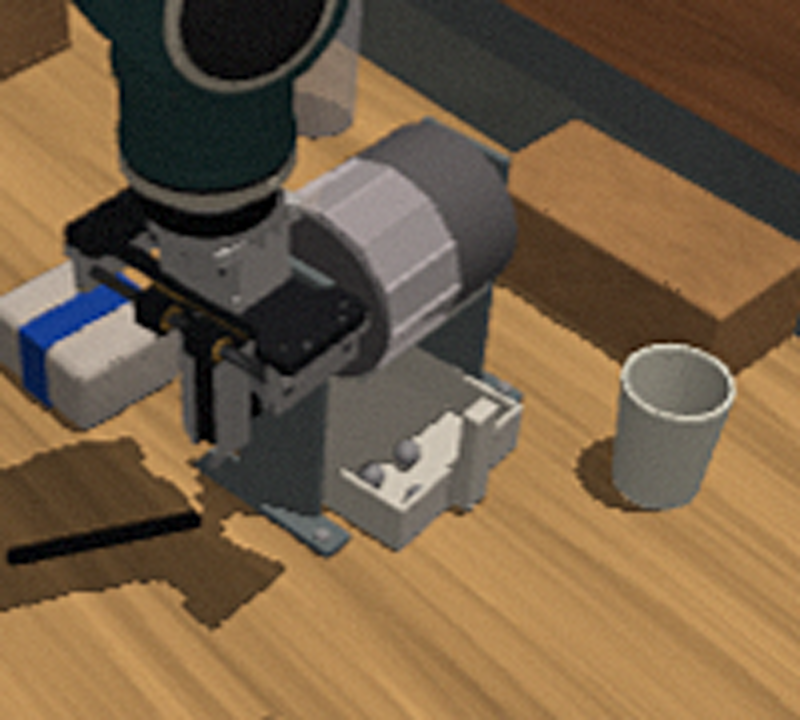

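Call:
play_rows:
  series:
    - {"slide":[0,0.004,0],"spin":0,"claw":-1}
    - {"slide":[0,0.003,-0.0005],"spin":0,"claw":-1}
    - {"slide":[0,0,0],"spin":0,"claw":-1}
    - {"slide":[0,0,0],"spin":0,"claw":-1}
    - {"slide":[0,-0.004,0.0005],"spin":0,"claw":-1}
    - {"slide":[0,-0.003,0],"spin":0,"claw":-1}
    - {"slide":[0,0,0],"spin":0,"claw":-1}
    - {"slide":[0,0,0],"spin":0,"claw":-1}

```text
t: 25.22
tcp_pos: [0.5125, -0.0234, 0.2919]
orientation: [[-0.99, -0.143, 0.012], [-0.143, 0.99, -0.015], [-0.01, -0.017, -1.0]]
contact_force: [-2.7, -1.0, 5.6]
gripper_width: 0.0153
```

```bash
python3 -c "
from h import *
ck()
snap('side','s16'); crop('s16',280,190,380,260,8,'s16c');snap('top','t16'); crop('t16',230,85,430,235,4,'t16c')"
```

```text
t 25.22 tcp [ 0.5125 -0.0234  0.2919] F [-2.7 -1.   5.6] w 0.0153
[[-0.99, -0.143, 0.012], [-0.143, 0.99, -0.015], [-0.01, -0.017, -1.0]] [-0.4   0.39  0.46  2.01 -0.22  0.78  1.9 ]
grasp local [-0.1438 -0.      0.1119] theta 180.0 r 0.0551
```

View pics/s16c.png

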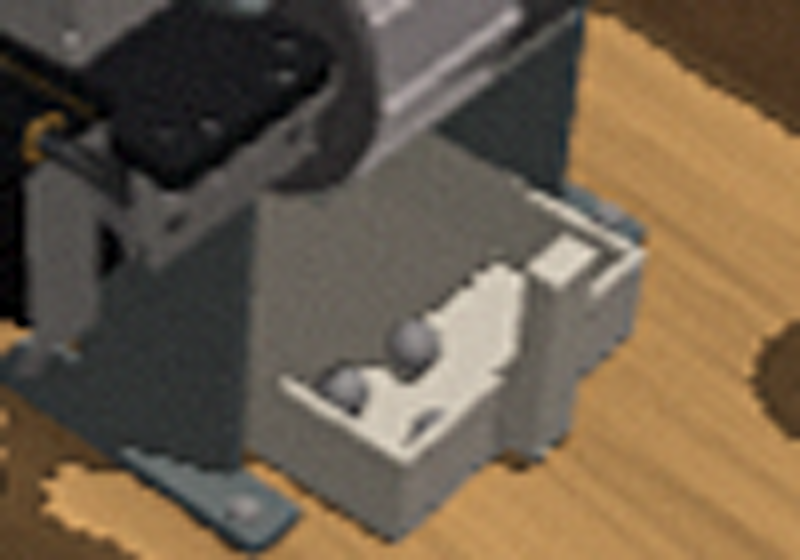

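View pics/t16c.png

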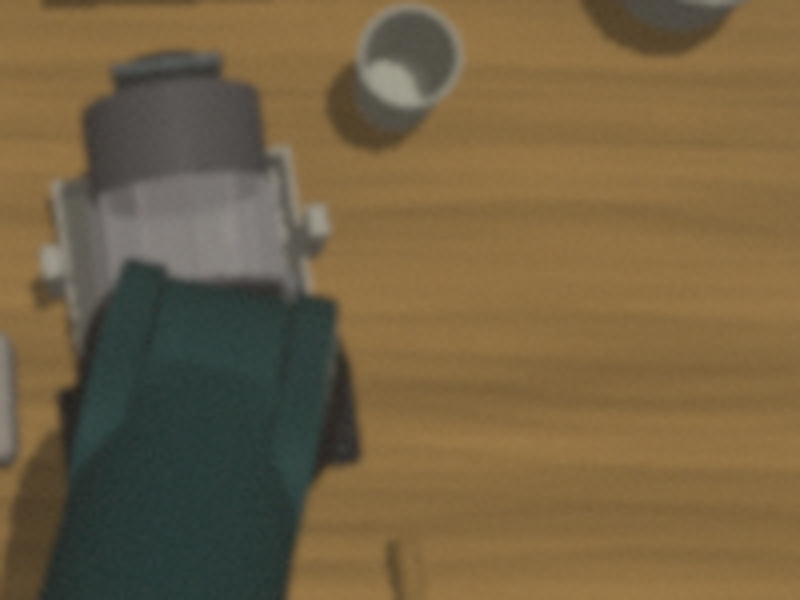

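```bash
python3 -c "
from h import *
snap('wrist','w16')"
```

```text
(no output)
```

View pics/w16.png

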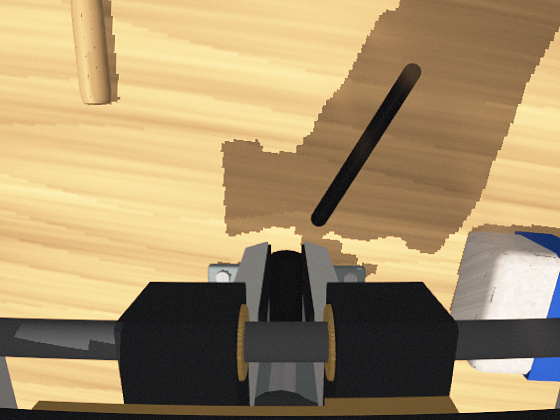

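Call:
play_rows:
  series:
    - {"slide":[0,-0.0077,-0.0007],"spin":0,"claw":-1}
    - {"slide":[0,-0.0075,-0.0018],"spin":0,"claw":-1}
    - {"slide":[0,-0.0072,-0.0028],"spin":0,"claw":-1}
    - {"slide":[0,-0.0068,-0.0038],"spin":0,"claw":-1}
    - {"slide":[0,-0.0062,-0.0046],"spin":0,"claw":-1}
    - {"slide":[0,-0.0055,-0.0054],"spin":0,"claw":-1}

```text
t: 25.87
tcp_pos: [0.5184, -0.0642, 0.3096]
orientation: [[-0.989, -0.146, 0.01], [-0.146, 0.989, -0.015], [-0.007, -0.017, -1.0]]
contact_force: [1.9, 2.6, -5.2]
gripper_width: 0.0154
```

```bash
python3 -c "
from h import *
ck()"
```

```text
t 25.87 tcp [ 0.5184 -0.0642  0.3096] F [ 1.9  2.6 -5.2] w 0.0154
[[-0.989, -0.146, 0.01], [-0.146, 0.989, -0.015], [-0.007, -0.017, -1.0]] [-0.33  0.38  0.48  1.97 -0.22  0.83  1.98]
grasp local [-0.1439 -0.0413  0.1296] theta 132.2 r 0.0557
```

Call:
play_rows:
  series:
    - {"slide":[0,-0.0045,-0.0061],"spin":0,"claw":-1}
    - {"slide":[0,-0.0037,-0.0067],"spin":0,"claw":-1}
    - {"slide":[0,-0.0027,-0.0071],"spin":0,"claw":-1}
    - {"slide":[0,-0.0017,-0.0075],"spin":0,"claw":-1}
    - {"slide":[0,-0.0006,-0.0077],"spin":0,"claw":-1}
    - {"slide":[0,0.0005,-0.0077],"spin":0,"claw":-1}
    - {"slide":[0,0.0015,-0.0076],"spin":0,"claw":-1}
    - {"slide":[0,0.0025,-0.0073],"spin":0,"claw":-1}

```text
t: 26.53
tcp_pos: [0.5193, -0.0731, 0.3738]
orientation: [[-0.989, -0.145, 0.011], [-0.145, 0.989, -0.013], [-0.009, -0.015, -1.0]]
contact_force: [4.1, 8.9, -10.0]
gripper_width: 0.0151
```

```bash
python3 -c "
from h import *
ck()"
```

```text
t 26.53 tcp [ 0.5193 -0.0731  0.3738] F [  4.1   8.9 -10. ] w 0.0151
[[-0.989, -0.145, 0.011], [-0.145, 0.989, -0.013], [-0.009, -0.015, -1.0]] [-0.35  0.29  0.51  1.91 -0.16  0.96  1.95]
grasp local [-0.144  -0.0498  0.1938] theta 61.7 r 0.0566
```

Call:
play_rows:
  series:
    - {"slide":[0,0.0046,-0.0062],"spin":0,"claw":-1}
    - {"slide":[0,0.0054,-0.0056],"spin":0,"claw":-1}
    - {"slide":[0,0.006,-0.0048],"spin":0,"claw":-1}
    - {"slide":[0,0.0066,-0.0039],"spin":0,"claw":-1}
    - {"slide":[0,0.007,-0.003],"spin":0,"claw":-1}

```text
t: 26.95
tcp_pos: [0.5144, -0.0408, 0.4004]
orientation: [[-0.989, -0.145, 0.013], [-0.146, 0.989, -0.014], [-0.011, -0.015, -1.0]]
contact_force: [9.8, 2.1, -17.7]
gripper_width: 0.0153
```

```bash
python3 -c "
from h import *
ck()"
```

```text
t 26.95 tcp [ 0.5144 -0.0408  0.4004] F [  9.8   2.1 -17.7] w 0.0153
[[-0.989, -0.145, 0.013], [-0.146, 0.989, -0.014], [-0.011, -0.015, -1.0]] [-0.42  0.24  0.5   1.91 -0.12  1.01  1.86]
grasp local [-0.144  -0.0173  0.2204] theta 18.0 r 0.0562
```

Call:
play_rows:
  series:
    - {"slide":[0,0.006,-0.001],"spin":0,"claw":-1}
    - {"slide":[0,0.006,0],"spin":0,"claw":-1}
    - {"slide":[0,0.004,0],"spin":0,"claw":-1}
    - {"slide":[0,0,0],"spin":0,"claw":-1}

```text
t: 27.28
tcp_pos: [0.5117, -0.0226, 0.4025]
orientation: [[-0.989, -0.147, 0.015], [-0.147, 0.989, -0.016], [-0.013, -0.018, -1.0]]
contact_force: [5.7, 0.5, -11.5]
gripper_width: 0.0151
```

```bash
python3 -c "
from h import *
ck()
snap('top','t17'); crop('t17',230,85,340,200,5,'t17c')
snap('side','s17'); crop('s17',280,130,380,260,4.5,'s17c')"
```

```text
t 27.28 tcp [ 0.5117 -0.0226  0.4025] F [  5.7   0.5 -11.5] w 0.0151
[[-0.989, -0.147, 0.015], [-0.147, 0.989, -0.016], [-0.013, -0.018, -1.0]] [-0.45  0.23  0.49  1.91 -0.11  1.01  1.81]
grasp local [-0.1439  0.0007  0.2225] theta -0.7 r 0.0555
```

View pics/t17c.png

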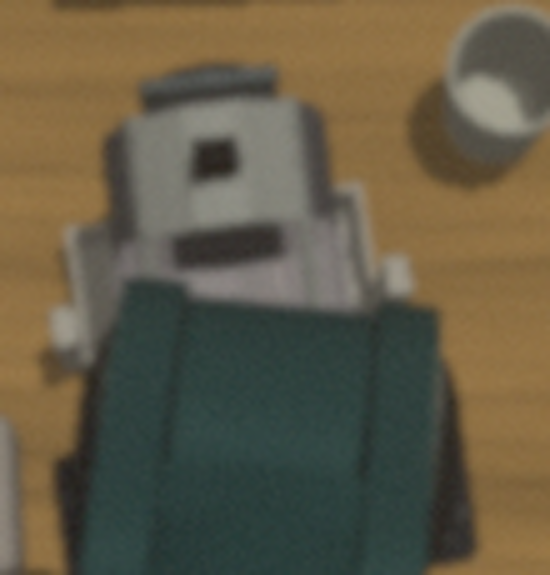

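View pics/s17c.png

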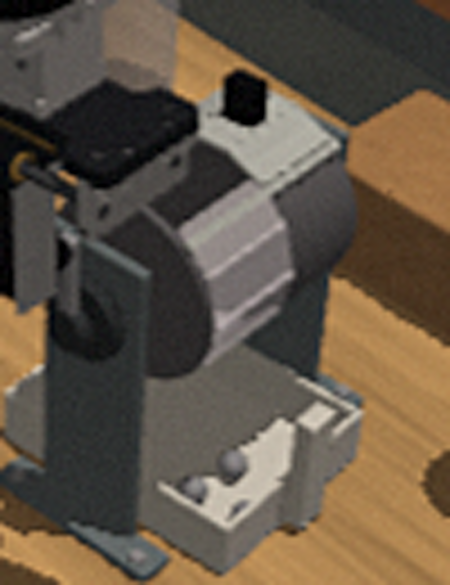

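```bash
python3 -c "
from h import *
c=load('t17')
k=w2c(px2w(c,230+215/5-.4,85+160/5-.4,z=.247)); a=w2c(px2w(c,230+142/5-.4,85+92/5-.4,z=.205)); b=w2c(px2w(c,230+276/5-.4,85+80/5-.4,z=.205))
print(k,a,b,(a+b)/2)"
```

```text
[0.03159359 0.00098415 0.247     ] [0.08073302 0.03112406 0.205     ] [ 0.07860582 -0.03535015  0.205     ] [ 0.07966942 -0.00211305  0.205     ]
```

Call:
play_rows:
  series:
    - {"slide":[0,-0.001,0],"spin":0,"claw":-1}
    - {"slide":[0,0,0],"spin":0,"claw":-0.3}
    - {"slide":[0,0,0],"spin":0,"claw":-0.3}
    - {"slide":[0,0,0],"spin":0,"claw":-0.3}
    - {"slide":[0,0,-0.02],"spin":0,"claw":-0.3}
    - {"slide":[0,0,-0.04],"spin":0,"claw":-0.3}
    - {"slide":[0,0,-0.04],"spin":0,"claw":-0.3}
    - {"slide":[0,0,-0.03],"spin":0,"claw":-0.3}
    - {"slide":[0,0,0],"spin":0,"claw":-0.3}

```text
t: 28.13
tcp_pos: [0.5086, -0.0221, 0.5381]
orientation: [[-0.989, -0.145, 0.009], [-0.145, 0.989, -0.016], [-0.007, -0.018, -1.0]]
contact_force: [0.6, 0.3, 0.3]
gripper_width: 0.0329
```

```bash
python3 -c "
from h import *
ck()
snap('wrist','w18')"
```

```text
t 28.13 tcp [ 0.5086 -0.0221  0.5381] F [0.6 0.3 0.3] w 0.0329
[[-0.989, -0.145, 0.009], [-0.145, 0.989, -0.016], [-0.007, -0.018, -1.0]] [-0.48  0.1   0.51  1.73 -0.04  1.31  1.75]
grasp local [-0.148   0.0016  0.3581] theta -0.5 r 0.1911
```

View pics/w18.png

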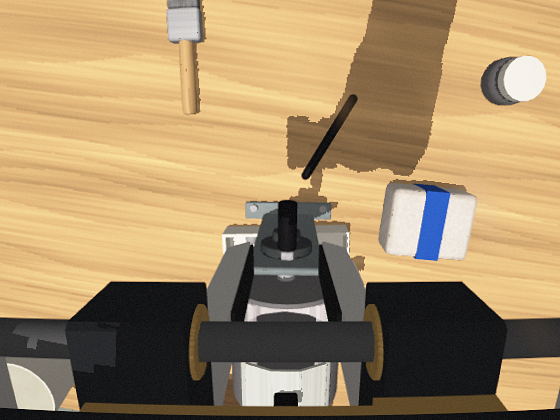

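Call:
play_rows:
  series:
    - {"slide":[-0.03,0,-0.005],"spin":0,"claw":-0.3}
    - {"slide":[-0.035,0,-0.005],"spin":0,"claw":-0.3}
    - {"slide":[-0.035,0,-0.005],"spin":0,"claw":-0.3}
    - {"slide":[-0.035,0,-0.005],"spin":0,"claw":-0.3}
    - {"slide":[-0.035,0,0],"spin":0,"claw":-0.3}
    - {"slide":[-0.02,0,0],"spin":0,"claw":-0.3}
    - {"slide":[0,0,0],"spin":0,"claw":-0.3}

```text
t: 28.77
tcp_pos: [0.7025, 0.0059, 0.5507]
orientation: [[-0.989, -0.146, 0.001], [-0.146, 0.989, -0.014], [0.001, -0.014, -1.0]]
contact_force: [-0.7, 0.1, -0.4]
gripper_width: 0.0333
```

```bash
python3 -c "
from h import *
ck()
c=snap('wrist','w19')
P,uv,col=cloud(c);L=(P-np.r_[CR,0])@Rz
def s(n,m): print(n,m.sum(),np.round(np.percentile(L[m],[1,50,99],axis=0),4).tolist() if m.any() else '')
s('grip',(L[:,2]>.2)&(L[:,2]<.235)&(L[:,0]<-.12)&(abs(L[:,1])<.03)&(L[:,0]>-.17))
s('knob',(L[:,2]>.235)&(L[:,2]<.26)&(abs(L[:,0])<.06)&(abs(L[:,1])<.04))
s('u-',(L[:,2]>.200)&(L[:,2]<.208)&(abs(L[:,0]+.084)<.01)&(abs(L[:,1])<.06))
s('top',(abs(L[:,2]-.086)<.003)&(abs(L[:,0])<.05)&(abs(L[:,1])<.12))
"
```

```text
t 28.77 tcp [0.7025 0.0059 0.5507] F [-0.7  0.1 -0.4] w 0.0333
[[-0.989, -0.146, 0.001], [-0.146, 0.989, -0.014], [0.001, -0.014, -1.0]] [-0.36  0.52  0.5   1.2  -0.23  1.48  1.82]
grasp local [0.0465 0.0038 0.3707] theta -1.1 r 0.2037
grip 0 
knob 551 [[0.0292, -0.0087, 0.2364], [0.035, 0.0013, 0.248], [0.0425, 0.0121, 0.2498]]
u- 944 [[-0.0878, -0.034, 0.2004], [-0.0831, 0.0002, 0.2045], [-0.0794, 0.0335, 0.2066]]
top 457 [[-0.0174, -0.0993, 0.0836], [-0.0038, 0.0838, 0.086], [0.01, 0.0969, 0.0882]]
```

View pics/w19.png

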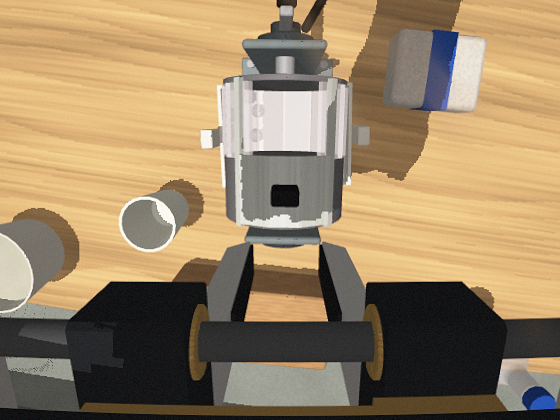

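```bash
python3 -c "
from h import *
crop('w19',190,60,380,240,4.2,'w19c')"
```

```text
(no output)
```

View pics/w19c.png

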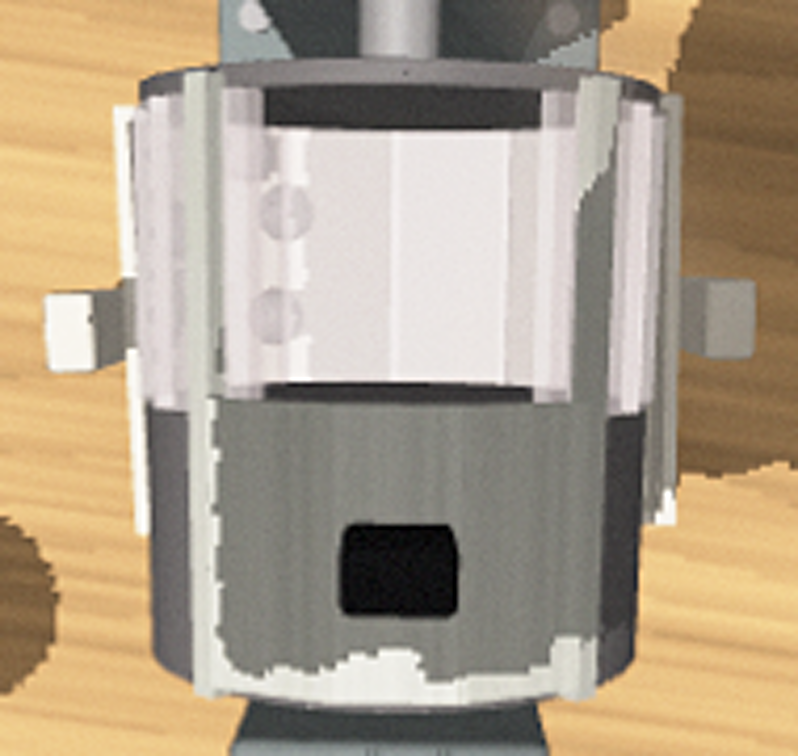

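```bash
python3 -c "
from h import *
s=load('s16')
for x,y in((345,385),(412,345),(430,425)): print('side',w2c(px2w(s,280+x/8,190+y/8,z=.013))-[-.0,0,0])
w=load('w19')
for x,y in((258,150),(286,212),(275,315),(175,215),(175,290)): print('wrist',w2c(px2w(w,190+x/4.2,60+y/4.2,z=.013)))
snap('top','t20'); crop('t20',235,95,330,195,6,'t20c'); snap('side','s20'); crop('s20',290,170,370,260,8,'s20c')
"
```

```text
side [-0.03433385 -0.04205773  0.013     ]
side [-0.00453163 -0.04607453  0.013     ]
side [-0.02899325 -0.07388615  0.013     ]
wrist [-0.05445637 -0.04701452  0.013     ]
wrist [-0.03542312 -0.03822878  0.013     ]
wrist [-0.0030689  -0.04192716  0.013     ]
wrist [-0.03425414 -0.07370177  0.013     ]
wrist [-0.01073499 -0.07414422  0.013     ]
```

View pics/s20c.png

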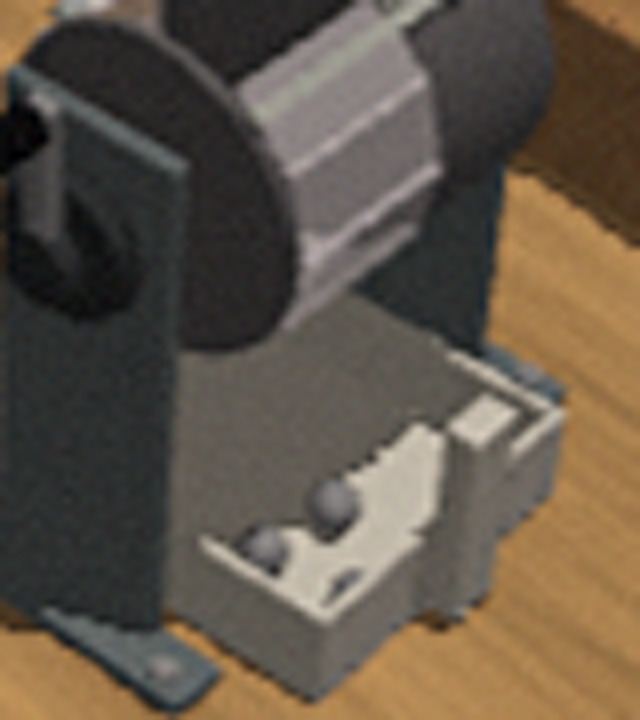

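View pics/t20c.png

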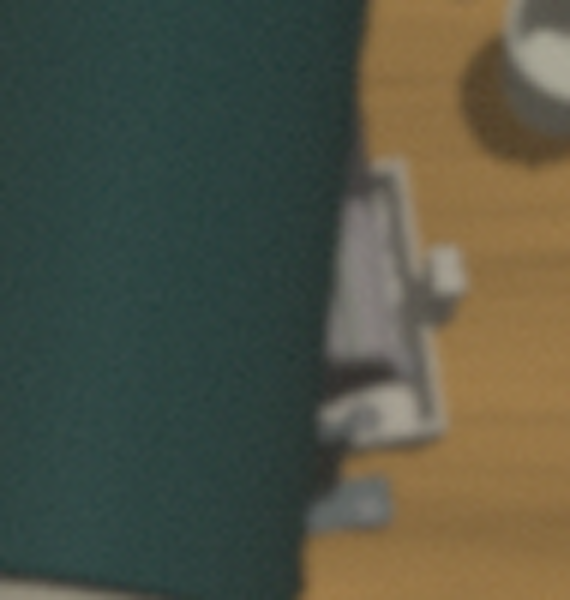

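Call:
play_rows:
  series:
    - {"slide":[0,-0.03,0],"spin":0,"claw":-0.3}
    - {"slide":[0,-0.035,0],"spin":0,"claw":-0.3}
    - {"slide":[0,-0.035,0],"spin":0,"claw":-0.3}
    - {"slide":[0,-0.035,0],"spin":0,"claw":-0.3}
    - {"slide":[0,-0.02,0],"spin":0,"claw":-0.3}

```text
t: 29.33
tcp_pos: [0.7183, -0.1484, 0.5566]
orientation: [[-0.988, -0.153, 0.004], [-0.153, 0.988, -0.008], [-0.003, -0.009, -1.0]]
contact_force: [-0.5, -0.5, -0.1]
gripper_width: 0.0331
```

```bash
python3 -c "
from h import *
ck()
snap('wrist','w21'); crop('w21',220,40,420,250,3.5,'w21c'); snap('top','t21'); crop('t21',235,95,330,195,6,'t21c')
c=load('t20'); print(w2c(px2w(c,235+365/6,95+415/6,z=.013)))
w=load('w21')
"
```

```text
t 29.33 tcp [ 0.7183 -0.1484  0.5566] F [-0.5 -0.5 -0.1] w 0.0331
[[-0.988, -0.153, 0.004], [-0.153, 0.988, -0.008], [-0.003, -0.009, -1.0]] [-0.12  0.59  0.52  1.09 -0.27  1.52  2.05]
grasp local [ 0.0419 -0.1504  0.3766] theta 35.7 r 0.258
[-0.05314716 -0.05576789  0.013     ]
```

View pics/w21.png

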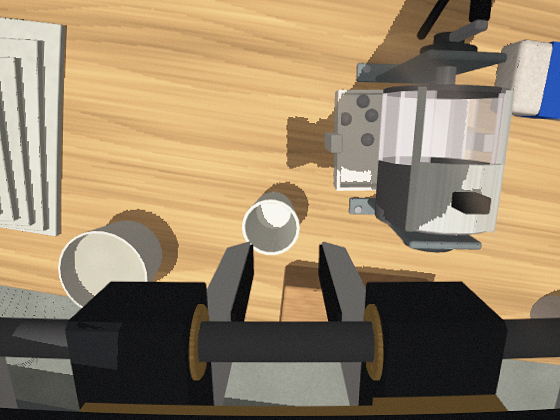

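View pics/t21c.png

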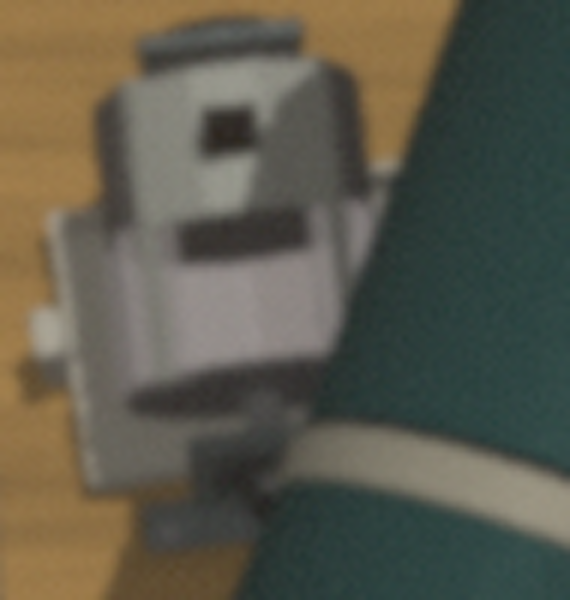

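```bash
python3 -c "
from h import *
st(); print(ticket.sign_off())"
```

```text
t 29.43 tcp [ 0.718  -0.1494  0.5565] F [-0.9  1.   0.4] w 0.0329
[[-0.989, -0.15, 0.004], [-0.15, 0.989, -0.009], [-0.002, -0.01, -1.0]] [-0.12  0.59  0.52  1.09 -0.27  1.52  2.05]
the job is handed in; nothing more can be done
None
```

The job is handed in at 29.4 s. The tray was pushed in first, then the hatch slid open. I turned the drum by its crank until the port faced down, and the balls dropped into the tray. I then turned it back up and let go, with the arm clear of everything.

- **Balls:** the last wrist picture shows all four in the tray, at about pixels (363,102), (346,119), (371,115) and (368,140). The drum chamber looks empty.
- **Hatch:** it was pushed against its end stop. The knob now stands at about cradle x 35–36 mm, which is fully open.
- **Drum:** the wrist depth puts it about 1° from straight up. An earlier top-camera estimate said about 2°.
- **Tray:** by the wrist camera it is centred under the drum to within about 6 mm along the cradle x and 1–2 mm along y. A first look showed it 6–8 mm off, so I regripped it and corrected it before opening the hatch. The top and wrist cameras disagreed by about 3 mm on where the cradle stands, and I used the wrist camera.
- **Other objects:** cup, napkin pack, pen, brush, glue jar and the yellow tray were never touched. The ones visible in the last pictures look unmoved, but I did not measure them.
- **Forces:** the highest readings I saw at the end of a move call were about 20–25 N at the wrist, at the hatch stop and during the crank turn.

I could not lean the gripper, because the moves only allow shifts and a spin about the tool axis. I kept it upright instead, gripping the tray post off-centre and the crank near its outer end. I saw no sign of the gripper body touching anything.

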